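Start the case rack's bolt square with the bench driver

ROBOT

A 7-joint arm with a two-finger parallel gripper is mounted at the origin on the work surface. World frame = base frame: x ahead of the robot, y to its left, z up, the work surface at z = 0. Lengths are in m, angles in rad, forces in N, time in s.
With the tool pointing down it reaches from about 0.35 to 0.9 m from the base axis. Payload 8.1 kg.
Tool frame: the origin (TCP) lies between the finger pads; the fingertips stand 17 mm ahead of it and the grasp point (between the pads) lies 2 mm behind it; z points along the fingers, y is the direction in which the jaws open and shut (so a half turn about z gives the same grasp; the last joint's range is limited). The gripper opens to 92 mm and grips with 3 to 60 N. Pads are 19 mm wide; open, the fingers measure 130 mm over their backs; the gripper's body (75 mm by 190 mm) begins 47 mm behind the grasp point.
Start: joints at [-1.228, 0.434, 0.025, 1.573, -0.012, 1.134, -0.075], TCP at [0.27, 0.564, 0.244] pointing down, gripper open.
Joint ranges: [-2.62, 2.62], [-0.44, 2.09], [-1.27, 1.32], [0.08, 2.57], [-1.32, 4.46], [0.12, 2], [-2.74, 2.74]. Speed limits (rad/s): [2.22, 2.22, 3.01, 3.01, 3.14, 3.14, 3.14].

INTERFACE

Orientations are given as a rotation vector (axis times angle).
In Python, from cell import arm gives the robot as it stands. The module is installed in compiled form; this text tells all that it offers.
- The arm moves only by the shell command python3 -m crank 'ROWS' [FORCE]. ROWS is JSON, a list of rows, each a list of 5 numbers: the opening, from 0 (shut) to 1 (fully open), then the shift along the world's x, y, z normalised to -1 to 1, where 1 is 40 cm, then the turn about the world's z normalised to -1 to 1, where 1 is 60 degrees. In form: [[fingers, tx, ty, tz, twist], ...]. A call has exactly 8 rows; each row shifts and turns the commanded pose from where the row before left it; what a row does not reach is not made up. A row lasts 1/12 s, in which the tool goes at most 41.7 mm and 7.16 degrees, less where a joint would pass 70% of its speed; a pose out of reach is approached as far as the arm can. A call with a number of a shift or a turn outside -1 to 1 is refused whole. A call with a gripper value outside its range is refused whole. The fingers move at their own pace and stop on an object; FORCE is the grip in N (left out, the last holds). Time passes only in rows, so rows that do not move let the fingers close, or fill a call up. It gives the time, the measured TCP pose, the force and the opening at its end, in the units of the state.
- arm.observe(): the state, without advancing time (a new reading comes with each control period).
- arm.get_image(name): name is "side" or "top"; returns the picture (480x640x3 uint8, red, green, blue); there is no depth.
- arm.get_calibration(name): a dict with "intrinsics" (3x3 intrinsics, pixels), "distortion" ([k1, k2, p1, p2, k3] as OpenCV has them; the pictures are not rectified), "extrinsics" (4x4, takes a point from camera to world coordinates). Camera axes: x right, y down, z forward; pixel columns grow to the right and rows downward; lengths in m; the calibration is good to about 2 mm. A picture is of the moment at which its call begins. get_calibration takes no time and is no camera call.
- arm.sign_off(): hands the job in, once; it reports no verdict.
The state is a dict: "clock": time; "joints": joint angles; "dq": joint speeds; "joint_efforts": joint torques, N m; "position": TCP position; "ee_rot": TCP orientation; "force": force on the tool from outside, world axes, zero at the start; "ft_torque": the same for the moment, N m; "width": opening from 0.0 (shut) to 1.0 (fully open).
Only numpy, scipy, OpenCV 4.12 (cv2) and the standard library are available. Lean on these libraries where they do the work, as an engineer would, in place of code of your own. Each camera call takes 0.05 s, during which the arm holds its last target.

TASK

Take the square-bit driver out of the tool stand, set it in the recess of the loose bolt on the disc-case rack's foot, feeling gently for the recess, and get it fully home and in line with the bolt before you turn. Then, keeping it square and pressing only lightly, turn the bolt clockwise about a fifth of a turn (some 70 degrees) to start it, and put the driver back upright in the empty hole of the stand, leaving everything else where it is.

Things in the scene. Friction and masses are not known exactly. Their poses are not given: they have to be found in the camera images.
- driver_grip (a point): Centre of the driver's handle, half-way up, 103 mm above its tip. The handle is a dark wooden square bar 32 x 32 mm, 70 mm long (68 to 138 mm above the tip); its flats face the driver's x and y axes; z points up, away from the bit. The driver (0.2 to 0.4 kg) hangs loose and upright in one of the stand's two holes; the other holds an awl with a shorter, pear-shaped pale handle.
- driver_tip (a point): Centre of the driver's lower end, axes as driver_grip. From here up: a round nose 12.6 mm in diameter, 5 mm long, its end tapered to 7 mm; a square bit 12 x 12 mm, 17 mm long, sides parallel to the handle's flats; a round 12 mm shank; at 62 to 68 mm a collar 40 mm in diameter that rests on the stand's top.
- bolt_mouth (a point): Centre of the bolt head's top at the start; stays fixed as the bolt turns. z points out along the bolt's axis, which leans 12 deg from vertical, away from the row of black cases. Square steel head 34 x 34 x 18 mm; square recess in it 14 mm wide, 15 mm deep, sides parallel to the head's, mouth chamfered 2 mm. Head and recess are turned from these x, y axes by an unknown 0.3 to 1.27 rad, clockwise from above.
- rack: The fixed rack carrying the bolt; origin on the table under the bolt. A plywood foot block 120 x 140 mm, 50 to 80 mm high, with a row of upright black disc cases (134 mm high) that begins 126 mm behind the bolt along +x. The driver's nose enters the recess at any angle; the square bit then rests on the head until turned into line (within about 0.15 rad), when it can drop home, tip 15 mm below bolt_mouth.
- bolt (a joint): Turn of the bolt in rad: 0 at the start (it goes no further back), growing clockwise seen from above, as far as 2.0. It sinks 3 mm per rad along its axis and stays where left. Its friction, about 0.07 N m, is more than a light rubbing of the bit overcomes. The bit has about 0.2 rad of play either way in the recess before it drives the bolt.
- stand_top (a point): Centre of the top face of the fixed wooden tool stand, 80 x 180 x 70 mm (x, y, z), z up. Two through holes, 26 mm in diameter, at y = +45 and -45 mm; the driver starts in either one and goes back to the same one. Hanging home, its collar lies on the top and its tip is 62 mm below it.
Not all that is in view belongs to the job. Of the things shaped like the part that bears stand_top, the wooden one is meant.

How it is judged:
By the outcome, as a careful person would: the job done as asked, in the order asked, and still so for the second after the job is handed in, with the robot touching nothing.
It also fails if it takes over 70 s, if anything falls off the work surface, if the arm or the gripper's body presses on something with over 40 N, if the wrist force passes 120 N, or if a joint passes its speed limit or range.

## Working session

There is one attempt and no reset: what is moved stays moved. The work goes in short steps, Python scripts to look and compute and a shell command to move; the robot and the scene stay as the last step left them, time stands still between calls to the robot, and variables do not carry over. Pictures are saved under pics/ and viewed, and the job is handed in when it is done.

```bash
ls; mkdir -p pics; python3 - <<'E'
from cell import arm
import cv2,numpy as np
print(arm.observe())
for n in("side","top"):
    im=arm.get_image(n); cv2.imwrite(f"pics/{n}0.png",im[:,:,::-1]); c=arm.get_calibration(n); print(n,{k:np.round(v,4).tolist() for k,v in c.items()})
E
```

```text
pics
{'clock': 0.0, 'joints': array([-1.2275934 ,  0.43521158,  0.02497892,  1.57408776, -0.01159607,
        1.13400643, -0.07508961]), 'dq': array([ 0.00049068,  0.00074425,  0.00074234,  0.00031249, -0.00044019,
       -0.00141226, -0.00050106]), 'joint_efforts': array([-3.54185613e-04, -6.67838573e+01,  9.84919667e-01, -3.14473557e+01,
       -6.05607172e-02,  4.25156776e-02,  1.57961535e-04]), 'position': array([0.26933427, 0.5634536 , 0.24295572]), 'ee_rot': array([-6.94533203e-01, -3.06365166e+00,  2.44285023e-03]), 'force': array([-0.3870917 ,  0.44830643, -0.02710203]), 'ft_torque': array([-0.03416618,  0.02149441, -0.05924746]), 'width': 0.9998025258223265}
side {'intrinsics': [[461.5205, 0.0, 319.7304], [0.0, 461.5205, 243.8052], [0.0, 0.0, 1.0]], 'distortion': [-0.083, 0.0, 0.0, 0.0, 0.0], 'extrinsics': [[0.9959, -0.0294, 0.0852, 0.3102], [-0.0887, -0.4888, 0.8679, -0.7598], [0.0161, -0.8719, -0.4894, 0.5996], [0.0, 0.0, 0.0, 1.0]]}
top {'intrinsics': [[433.5112, 0.0, 323.6821], [0.0, 433.5112, 241.586], [0.0, 0.0, 1.0]], 'distortion': [-0.0249, 0.0, 0.0, 0.0, 0.0], 'extrinsics': [[-0.0012, -0.9894, 0.1451, 0.2737], [-1.0, 0.0017, 0.0037, 0.1225], [-0.0039, -0.1451, -0.9894, 0.9877], [0.0, 0.0, 0.0, 1.0]]}
```

View pics/side0.png

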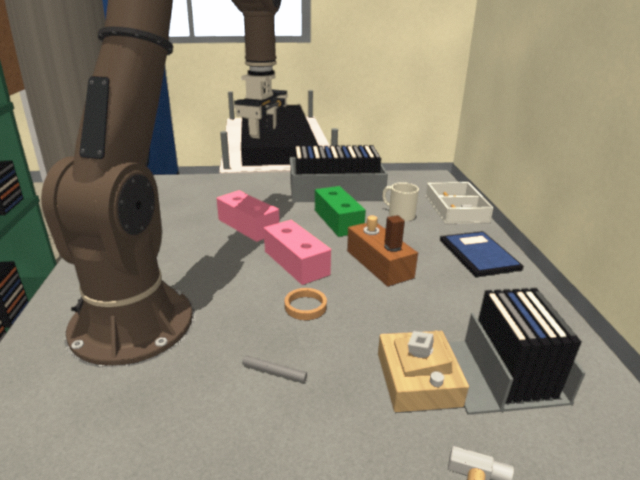

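View pics/top0.png

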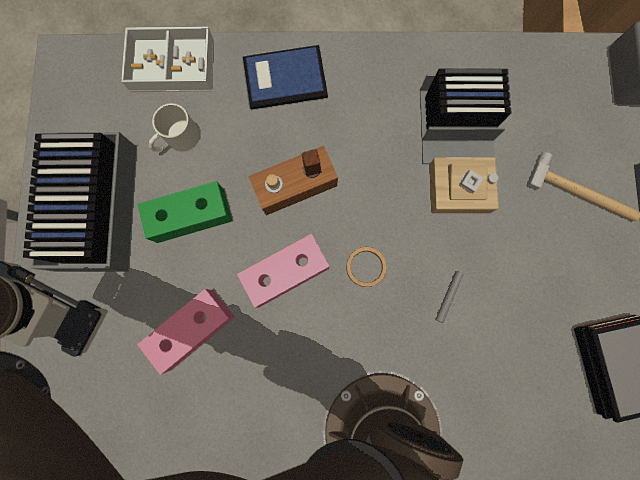

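The first pictures show these objects.

Top view:
- Wooden stand at (293,180), with a dark handle at (312,160) and a pale awl at (272,182).
- Lookalikes: green block (185,210), pink blocks (283,270) and (185,330).
- Bolt head on the plywood foot at (470,181), with a small decoy knob at (493,179).
- Black cases at (467,95).

Side view:
- Stand at (380,250), driver handle at (395,233), awl at (372,225), bolt at (420,343).

Next are close crops.

```bash
python3 - <<'E'
import cv2,numpy as np
t=cv2.imread("pics/top0.png");s=cv2.imread("pics/side0.png")
def c(im,x0,y0,w,h,k): return cv2.resize(im[y0:y0+h,x0:x0+w],None,fx=k,fy=k,interpolation=cv2.INTER_CUBIC)
cv2.imwrite("pics/c1.png",np.hstack([c(t,240,135,100,90,4),c(t,420,140,100,90,4)]))
cv2.imwrite("pics/c2.png",np.hstack([c(s,340,205,100,90,4),c(s,370,320,100,90,4)]))
E
```

```text
(no output)
```

View pics/c1.png

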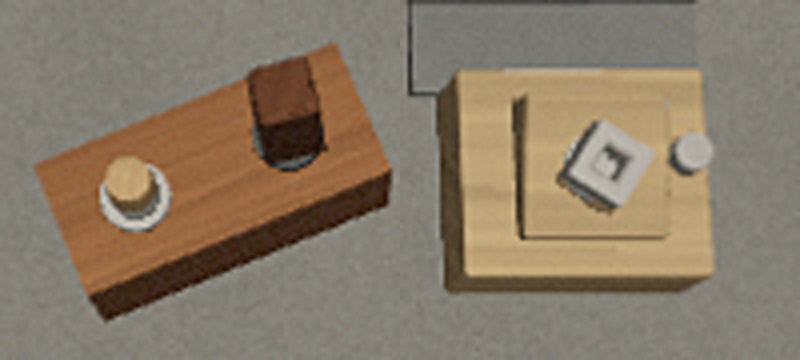

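View pics/c2.png

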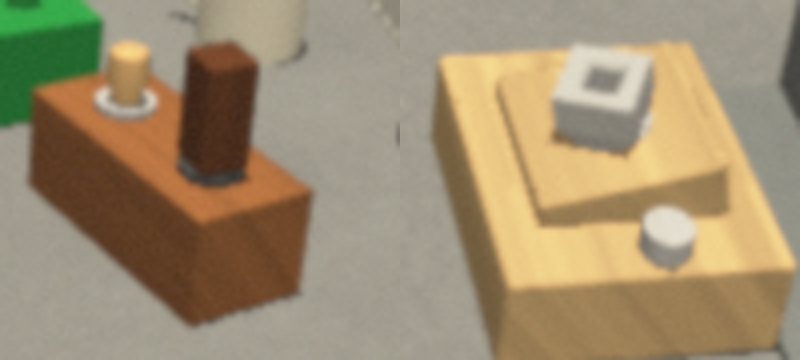

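```bash
cat > h.py <<'E'
import cv2,numpy as np
from cell import arm
def ray(n,px):
    c=arm.get_calibration(n);K,d,T=[np.array(c[k],float) for k in("intrinsics","distortion","extrinsics")]
    u=cv2.undistortPoints(np.array(px,float).reshape(-1,1,2),K,d).reshape(-1,2)
    r=np.c_[u,np.ones(len(u))]@T[:3,:3].T
    return T[:3,3],r/np.linalg.norm(r,axis=1,keepdims=True)
def onz(n,px,z):
    o,r=ray(n,px); return o+r*((z-o[2])/r[:,2])[:,None]
def tri(pt,ps):
    o1,r1=ray("top",pt);o2,r2=ray("side",ps);out=[]
    for a,b in zip(r1,r2):
        s=np.linalg.lstsq(np.c_[a,-b],o2-o1,rcond=None)[0]
        p,q=o1+a*s[0],o2+b*s[1]; out.append(np.r_[(p+q)/2,np.linalg.norm(p-q)])
    return np.array(out)
def proj(n,P):
    c=arm.get_calibration(n);K,d,T=[np.array(c[k],float) for k in("intrinsics","distortion","extrinsics")]
    Ti=np.linalg.inv(T);return cv2.projectPoints(np.array(P,float).reshape(-1,3),cv2.Rodrigues(Ti[:3,:3])[0],Ti[:3,3],K,d)[0].reshape(-1,2)
E
python3 - <<'E'
from h import *
np.set_printoptions(precision=4,suppress=True)
L=lambda p:[(240+u/4-.375,135+v/4-.375) for u,v in p]
R=lambda p:[(420+u/4-.375,140+v/4-.375) for u,v in p]
st=onz("top",L([(36,167),(336,43),(390,170),(88,293)]),.07);print("stand",st,st.mean(0),np.linalg.norm(np.roll(st,1,0)-st,axis=1))
dr=onz("top",L([(248,75),(308,57),(318,108),(258,123)]),.146);print("drv",dr,dr.mean(0),np.linalg.norm(np.roll(dr,1,0)-dr,axis=1))
S1=lambda p:[(340+u/4-.375,205+v/4-.375) for u,v in p]
S=lambda p:[(370+u/4-.375,320+v/4-.375) for u,v in p]
print("foot top z", tri(R([(60,72),(300,70),(315,272),(65,275)]),S([(40,57),(290,42),(390,265),(107,290)])[:1]+S([(40,57)])*3)[:1])
t=R([(204,119),(255,155),(215,212),(165,170)]);
# side corners: A left-back,B right-back,C right-front,D left-front
s=S([(175,47),(252,57),(235,102),(158,88)])
print("headcentre",tri([np.mean(t,0)],[np.mean(s,0)]))
print(onz("top",t,.09))
for k in range(4): print(k,tri(t,np.roll(s,k,0))[:, 2:])
im=cv2.imread("pics/top0.png");sm=cv2.imread("pics/side0.png")
z=lambda im,x,y,k=12,w=30:cv2.resize(im[y:y+w,x:x+w],None,fx=k,fy=k,interpolation=cv2.INTER_CUBIC)
cv2.imwrite("pics/c3.png",np.hstack([z(im,455,165),z(sm,405,325)]))
cv2.imwrite("pics/c4.png",np.hstack([z(im,297,145),z(sm,380,210)]))
E
```

```text
stand [[0.5531 0.2903 0.07  ]
 [0.6236 0.1258 0.07  ]
 [0.5508 0.0964 0.07  ]
 [0.4824 0.2604 0.07  ]] [0.5525 0.1932 0.07  ] [0.0768 0.179  0.0785 0.1777]
drv [[0.5778 0.1701 0.146 ]
 [0.5872 0.1398 0.146 ]
 [0.5603 0.1347 0.146 ]
 [0.5525 0.1649 0.146 ]] [0.5695 0.1524 0.146 ] [0.0258 0.0318 0.0274 0.0312]
foot top z [[ 0.539  -0.1174  0.0625  0.1107]]
headcentre [[ 0.5367 -0.191   0.0934  0.0019]]
[[ 0.5617 -0.1903  0.09  ]
 [ 0.5417 -0.2167  0.09  ]
 [ 0.5103 -0.1934  0.09  ]
 [ 0.5334 -0.1678  0.09  ]]
0 [[0.1052 0.0303]
 [0.1153 0.0146]
 [0.0824 0.0361]
 [0.0719 0.0133]]
1 [[0.0892 0.0418]
 [0.1212 0.014 ]
 [0.101  0.0468]
 [0.0634 0.0171]]
2 [[0.0798 0.0125]
 [0.1058 0.0248]
 [0.1059 0.0172]
 [0.0829 0.0285]]
3 [[0.0981 0.0008]
 [0.0978 0.0036]
 [0.0894 0.0067]
 [0.0891 0.002 ]]
```

View pics/c3.png

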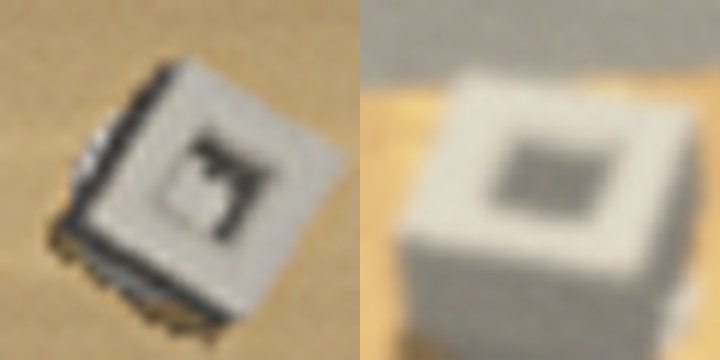

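View pics/c4.png

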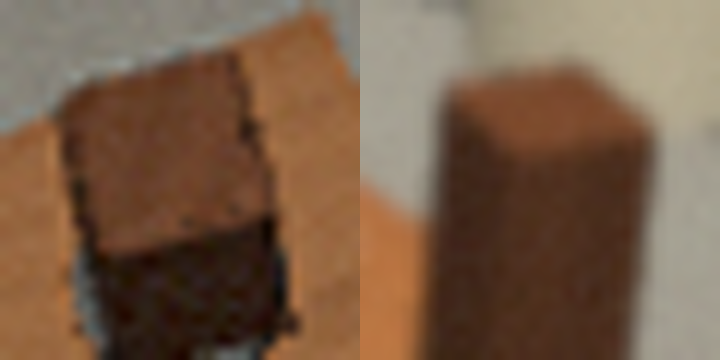

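```bash
python3 - <<'E'
from h import *
np.set_printoptions(precision=4,suppress=True)
f=lambda x,y,p:np.array([(x+u/12-.458,y+v/12-.458) for u,v in p])
t=f(455,165,[(182,58),(343,155),(240,320),(85,220)]);s=f(405,325,[(102,75),(337,100),(270,275),(40,240)])
s=np.roll(s,3,0); P=tri(t,s);print(P,P.mean(0));Q=P[:,:3]
print("sides",np.linalg.norm(np.roll(Q,1,0)-Q,axis=1))
n=np.cross(Q[0]-Q[2],Q[1]-Q[3]);n/=-np.linalg.norm(n)*np.sign(-n[2]);print("n",n,np.degrees(np.arccos(abs(n[2]))))
e=Q[1]-Q[0];print("edge az",np.degrees([np.arctan2(*(Q[(i+1)%4]-Q[i])[[1,0]]) for i in range(4)]))
# recess
r=f(455,165,[(205,125),(275,170),(225,248),(155,198)])
print("recess top c",r.mean(0),onz("top",[r.mean(0)],Q[:,2].mean()))
d=f(297,145,[(62,100),(235,52),(272,220),(95,255)]);D=onz("top",d,.146);print("drv",D.mean(0),np.linalg.norm(np.roll(D,1,0)-D,axis=1),np.degrees([np.arctan2(*(D[(i+1)%4]-D[i])[[1,0]]) for i in range(4)]))
ds=f(380,210,[(85,95),(215,65),(295,130),(150,155)]);print(tri([d.mean(0)],[ds.mean(0)]),onz("side",[ds.mean(0)],.146))
# rack edges: ply foot top edges in top view
R=lambda p:[(420+u/4-.375,140+v/4-.375) for u,v in p]
F=onz("top",R([(60,72),(300,70),(315,272),(65,275)]),.06);print("foot",F,F.mean(0),np.linalg.norm(np.roll(F,1,0)-F,axis=1))
st=onz("side",[(340+p[0]/4-.375,205+p[1]/4-.375) for p in [(32,92),(310,192),(203,222)]],.07);print(st)
print(arm.observe()["joints"])
E
```

```text
[[ 0.559  -0.1854  0.0984  0.0001]
 [ 0.542  -0.2147  0.0939  0.0013]
 [ 0.5145 -0.1974  0.0866  0.0004]
 [ 0.531  -0.1689  0.0912  0.0009]] [ 0.5366 -0.1916  0.0925  0.0007]
sides [0.0333 0.0342 0.0332 0.0332]
n [-0.2568 -0.0039  0.9665] 14.883152809780954
edge az [-120.1701  147.7715   60.0101  -30.4735]
recess top c [472.4587 179.9795] [[ 0.5374 -0.1921  0.0925]]
drv [0.5689 0.1524 0.146 ] [0.0278 0.0304 0.0302 0.0303] [ -73.9739 -168.0289  101.4697   11.8874]
[[0.5693 0.1525 0.144  0.0004]] [[0.568  0.1484 0.146 ]]
foot [[ 0.5985 -0.1216  0.06  ]
 [ 0.5998 -0.2561  0.06  ]
 [ 0.4844 -0.2574  0.06  ]
 [ 0.4828 -0.1197  0.06  ]] [ 0.5414 -0.1887  0.06  ] [0.1157 0.1345 0.1154 0.1377]
[[0.4796 0.2577 0.07  ]
 [0.6216 0.1248 0.07  ]
 [0.5525 0.0961 0.07  ]]
[-1.2276  0.4352  0.025   1.574  -0.0116  1.134  -0.0751]
```

Measurements so far:
- **Driver:** the handle is at about (0.569, 0.152), and its flats lie at 13° mod 90. This agrees with the stand hole at (0.570, 0.152).
- **Bolt mouth:** about (0.537, -0.192, 0.0925), leaning toward -x. The recess flats lie at -30° and 60°.
- **Size checks:** head sides come out at 33–34 mm against 34, and the stand at 77 x 178 mm against 80 x 180.

I choose the dark square handle at top (312,160). The pale round awl at (272,182) and the holed pink and green blocks are rejected. Moving over it now.

```bash
python3 -m crank '[[1,0.045,-0.062,0,-0.054],[1,0.045,-0.062,0,-0.054],[1,0.045,-0.062,0,-0.054],[1,0.045,-0.062,0,-0.054],[1,0.045,-0.062,0,-0.054],[1,0.045,-0.062,0,-0.054],[1,0.045,-0.062,0,-0.054],[1,0.045,-0.062,0,-0.054]]' 10
python3 -m crank '[[1,0.045,-0.062,0,-0.054],[1,0.045,-0.062,0,-0.054],[1,0.045,-0.062,0,-0.054],[1,0.045,-0.062,0,-0.054],[1,0.045,-0.062,0,-0.054],[1,0.045,-0.062,0,-0.054],[1,0.045,-0.062,0,-0.054],[1,0,0,0,0]]'
```

```text
clock: 0.77
position: [0.414, 0.364, 0.2435]
ee_rot: [-1.368, -2.828, 0.001]
force: [0.2, -0.4, -0.4]
width: 0.999
clock: 1.43
position: [0.5428, 0.185, 0.2438]
ee_rot: [1.906, 2.493, -0.002]
force: [0.3, -0.8, -0.2]
width: 1.002
```

```bash
cat > st.py <<'E'
from h import *
from scipy.spatial.transform import Rotation as R
np.set_printoptions(precision=4,suppress=True)
o=arm.observe();M=R.from_rotvec(o["ee_rot"]).as_matrix()
print("t",round(o["clock"],2),"p",o["position"],"jaw az",round(np.degrees(np.arctan2(M[1,1],M[0,1])),2),"z",M[:,2],"w",round(o["width"]*92,1),"mm F",o["force"],"T",o["ft_torque"],"q7",o["joints"][6])
E
python3 st.py
```

```text
t 1.43 p [0.5428 0.185  0.2438] jaw az 15.19 z [ 0.002  -0.0034 -1.    ] w 92.2 mm F [ 0.307  -0.8082 -0.1671] T [-0.1072  0.0735  0.0095] q7 -0.02489118780896478
```

```bash
python3 -m crank '[[1,0.034,-0.045,0,-0.02],[1,0.034,-0.045,0,-0.02],[1,0,0,-0.04,0],[1,0,0,-0.04,0],[1,0,0,0,0],[1,0,0,0,0],[1,0,0,0,0],[1,0,0,0,0]]'; python3 st.py
python3 - <<'E'
from h import *
s=arm.get_image("side")[:,:,::-1];t=arm.get_image("top")[:,:,::-1]
z=lambda im,x,y,k=4,w=100:cv2.resize(im[y:y+w,x:x+w],None,fx=k,fy=k,interpolation=cv2.INTER_CUBIC)
cv2.imwrite("pics/a1.png",np.hstack([z(s,340,150,4,130)[:, :400],z(t,250,110,4,130)[:,:400]]))
E
```

```text
clock: 2.1
position: [0.5671, 0.1564, 0.2127]
ee_rot: [1.945, 2.467, 0.002]
force: [0.2, -0.8, -0.3]
width: 1.0
t 2.1 p [0.5671 0.1564 0.2127] jaw az 13.49 z [ 0.0012  0.0005 -1.    ] w 92.0 mm F [ 0.2047 -0.8261 -0.2531] T [-0.1176  0.006   0.0789] q7 0.0341654389737215
```

View pics/a1.png

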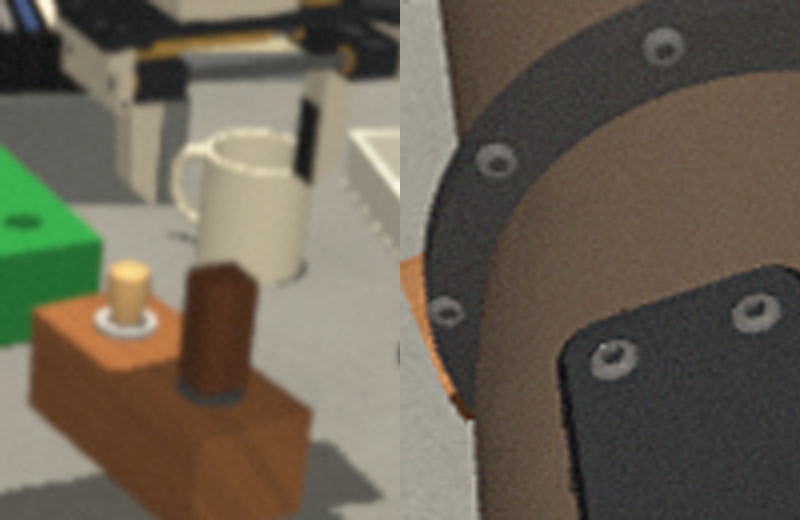

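The side crop shows the open jaws centred above the dark handle at side (395,233). The awl is clear of the fingers. Lowering to grip.

```bash
python3 -m crank '[[1,0.0055,-0.01,0,0],[1,0,0,-0.043,0],[1,0,0,-0.043,0],[1,0,0,-0.043,0],[1,0,0,-0.043,0],[1,0,0,-0.043,0],[1,0,0,-0.042,0],[1,0,0,0,0]]' 10; python3 st.py
python3 -m crank '[[0.2,0,0,0,0],[0.2,0,0,0,0],[0.2,0,0,0,0],[0.2,0,0,0,0],[0.2,0,0,0,0],[0.2,0,0,0,0],[0.2,0,0,0,0],[0.2,0,0,0,0]]' 10; python3 st.py
```

```text
clock: 2.87
position: [0.5673, 0.1513, 0.1063]
ee_rot: [-1.945, -2.465, 0.006]
force: [-0.9, -0.3, -0.1]
width: 1.0
t 2.87 p [0.5673 0.1513 0.1063] jaw az 13.46 z [-0.004  -0.0016 -1.    ] w 92.0 mm F [-0.9218 -0.2653 -0.066 ] T [-0.0306  0.1516  0.0179] q7 0.08991667983340644
clock: 3.53
position: [0.569, 0.152, 0.1091]
ee_rot: [1.946, 2.466, 0.0]
force: [0.3, -0.2, -0.3]
width: 0.47
t 3.53 p [0.569  0.152  0.1091] jaw az 13.46 z [ 0.0002  0.0001 -1.    ] w 43.2 mm F [ 0.3057 -0.1609 -0.324 ] T [-0.0427  0.0228 -0.0186] q7 0.08914809691190305
```

```bash
python3 -m crank '[[0.1,0,0,0,0],[0.1,0,0,0,0],[0.1,0,0,0,0],[0.1,0,0,0,0],[0.1,0,0,0,0],[0.1,0,0,0,0],[0.1,0,0,0,0],[0.1,0,0,0,0]]' 15; python3 st.py
```

```text
clock: 4.2
position: [0.5689, 0.1519, 0.1089]
ee_rot: [1.946, 2.466, 0.0]
force: [0.6, -0.5, 0.6]
width: 0.348
t 4.2 p [0.5689 0.1519 0.1089] jaw az 13.46 z [ 0.0001  0.     -1.    ] w 32.0 mm F [ 0.6462 -0.4778  0.6497] T [-0.0899  0.0544  0.0362] q7 0.08916072861128842
```

```bash
python3 -m crank '[[0.1,0,0,0.03,0],[0.1,0,0,0.045,0],[0.1,0,0,0.055,0],[0.1,0,0,0.055,0],[0.1,0,0,0.055,0],[0.1,0,0,0.055,0],[0.1,0,0,0.045,0],[0.1,0,0,0.01,0]]' 20; python3 st.py
python3 -m crank '[[0.1,-0.005,-0.03,0,-0.108],[0.1,-0.005,-0.05,0,-0.108],[0.1,-0.005,-0.06,0,-0.108],[0.1,-0.005,-0.06,0,-0.108],[0.1,-0.005,-0.06,0,-0.108],[0.1,-0.005,-0.06,0,-0.108],[0.1,-0.005,-0.06,0,-0.108],[0.1,-0.005,-0.06,0,-0.108]]'
python3 -m crank '[[0.1,-0.005,-0.06,0,-0.108],[0.1,-0.005,-0.06,0,-0.108],[0.1,-0.005,-0.06,0,-0.108],[0.1,-0.005,-0.06,0,-0.108],[0.1,-0.005,-0.06,0,-0.108],[0.1,-0.005,-0.06,0,-0.108],[0.1,-0.005,-0.045,0,-0.108],[0.1,-0.005,-0.015,0,-0.108]]'; python3 st.py
```

```text
clock: 4.87
position: [0.5701, 0.152, 0.2527]
ee_rot: [1.945, 2.464, 0.006]
force: [1.4, -0.2, -1.6]
width: 0.348
t 4.87 p [0.5701 0.152  0.2527] jaw az 13.44 z [ 0.0044  0.0017 -1.    ] w 32.0 mm F [ 1.3645 -0.1508 -1.6028] T [-0.0443 -0.0463  0.0273] q7 0.029202994016170238
clock: 5.53
position: [0.5521, -0.0251, 0.2484]
ee_rot: [-2.832, -1.359, 0.001]
force: [0.5, -0.4, -3.0]
width: 0.355
clock: 6.2
position: [0.5355, -0.1955, 0.2488]
ee_rot: [3.14, -0.021, -0.001]
force: [-0.1, 0.4, -2.1]
width: 0.35
t 6.2 p [ 0.5355 -0.1955  0.2488] jaw az -90.77 z [-0.0006 -0.0015 -1.    ] w 32.2 mm F [-0.0982  0.3545 -2.1269] T [0.0387 0.1751 0.0107] q7 -0.9531715062730965
```

```bash
python3 -m crank '[[0.1,0,0,-0.02,0],[0.1,0,0,-0.025,0],[0.1,0,0,-0.01,0],[0.1,0,0,0,0],[0.1,0,0,0,0],[0.1,0,0,0,0],[0.1,0,0,0,0],[0.1,0,0,0,0]]'; python3 st.py
python3 - <<'E'
from h import *
s=arm.get_image("side")[:,:,::-1];t=arm.get_image("top")[:,:,::-1]
cv2.imwrite("pics/b_t.png",t);cv2.imwrite("pics/b_s.png",s)
z=lambda im,x,y,w,h,k:cv2.resize(im[y:y+h,x:x+w],None,fx=k,fy=k,interpolation=cv2.INTER_CUBIC)
cv2.imwrite("pics/b1.png",np.hstack([z(s,370,240,100,140,4),z(t,420,110,100,140,4)]))
E
```

```text
clock: 6.87
position: [0.5371, -0.192, 0.2273]
ee_rot: [3.142, -0.005, 0.001]
force: [-0.6, -0.2, -2.2]
width: 0.349
t 6.87 p [ 0.5371 -0.192   0.2273] jaw az -90.19 z [ 0.0006 -0.     -1.    ] w 32.1 mm F [-0.596  -0.1711 -2.2414] T [-0.0402  0.1198 -0.0167] q7 -0.9315755877414346
```

View pics/b1.png

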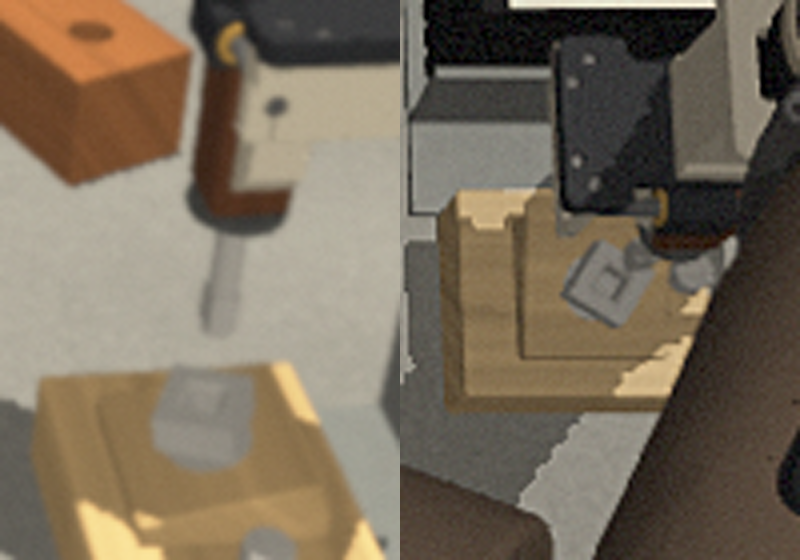

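```bash
python3 - <<'E'
from h import *
np.set_printoptions(precision=4,suppress=True)
for z in (.1263,.131,.148,.188):
  P=[[.5371,-.192,z]];a=proj("side",P)[0];b=proj("top",P)[0];print(z,(a-[370,240])*4,(b-[420,110])*4+[400,0])
# bit edges in side image crop: left/right edge at bit rows
s=cv2.imread("pics/b1.png");
for v in (260,290,310,325): print(v,s[v,185:260:3].mean(1).astype(int))
E
python3 - <<'E'
import cv2,numpy as np
s=cv2.imread("pics/b_s.png");t=cv2.imread("pics/b_t.png")
z=lambda im,x,y,w,h,k:cv2.resize(im[y:y+h,x:x+w],None,fx=k,fy=k,interpolation=cv2.INTER_CUBIC)
cv2.imwrite("pics/b2.png",np.hstack([z(s,405,285,40,50,9),z(t,455,155,40,50,9)]))
E
```

```text
0.1263 [213.0947 331.8664] [631.629  261.8524]
0.131 [214.6136 322.7481] [634.8074 259.1426]
0.148 [220.1745 289.2619] [646.5836 249.1015]
0.188 [233.6822 207.2386] [676.1492 223.8876]
260 [169 170 171 171 168 168 169 167 158 140 129 130 135 141 144 145 147 146
 147 153 161 167 170 172 171]
290 [169 166 165 164 160 150 133 118 116 123 133 139 141 143 145 146 144 146
 153 163 167 170 170 168 167]
310 [167 168 168 162 152 132 115 112 120 133 143 145 146 148 149 148 147 151
 157 163 167 169 169 170 171]
325 [167 166 166 165 159 146 132 124 130 140 146 147 145 148 148 146 151 157
 163 166 168 168 169 169 168]
```

View pics/b2.png

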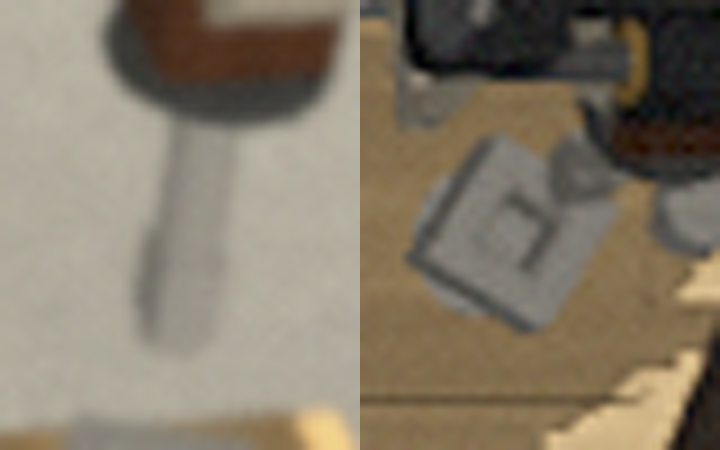

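Tip and shank fall where the TCP predicts, to about 1 mm in both views: side crop (218,335), top crop (635,266). Lowering gently into the mouth.

```bash
python3 -m crank '[[0.1,0,0,-0.02,0],[0.1,0,0,-0.025,0],[0.1,0,0,-0.02,0],[0.1,0,0,-0.01,0],[0.1,0,0,0,0],[0.1,0,0,0,0],[0.1,0,0,0,0],[0.1,0,0,0,0]]' 12; python3 st.py
python3 -m crank '[[0.1,0,0,-0.004,0],[0.1,0,0,-0.004,0],[0.1,0,0,-0.003,0],[0.1,0,0,-0.003,0],[0.1,0,0,-0.003,0],[0.1,0,0,0,0],[0.1,0,0,0,0],[0.1,0,0,0,0]]'; python3 st.py
```

```text
clock: 7.63
position: [0.5371, -0.1923, 0.1973]
ee_rot: [3.141, -0.006, 0.001]
force: [0.3, -0.5, -2.5]
width: 0.353
t 7.63 p [ 0.5371 -0.1923  0.1973] jaw az -90.23 z [ 0.0006 -0.0002 -1.    ] w 32.5 mm F [ 0.3225 -0.5068 -2.456 ] T [-0.0646  0.1181  0.0412] q7 -0.9047764968644622
clock: 8.3
position: [0.5369, -0.1922, 0.1901]
ee_rot: [3.141, -0.006, -0.0]
force: [0.3, -0.4, -2.5]
width: 0.354
t 8.3 p [ 0.5369 -0.1922  0.1901] jaw az -90.23 z [-0.0001 -0.0001 -1.    ] w 32.6 mm F [ 0.3442 -0.3581 -2.5476] T [-0.1304  0.2933  0.0269] q7 -0.8983408032930879
```

```bash
python3 -m crank '[[0.1,0,0,-0.003,0],[0.1,0,0,-0.003,0],[0.1,0,0,0,0],[0.1,0,0,0,0],[0.1,-0.004,0,0,0],[0.1,-0.004,0,0,0],[0.1,0,0,0,0],[0.1,0,0,0,0]]'; python3 st.py; python3 - <<'E'
from h import *
s=arm.get_image("side")[:,:,::-1];t=arm.get_image("top")[:,:,::-1]
z=lambda im,x,y,w,h,k:cv2.resize(im[y:y+h,x:x+w],None,fx=k,fy=k,interpolation=cv2.INTER_CUBIC)
cv2.imwrite("pics/d1.png",np.hstack([z(s,390,290,60,75,6),z(t,445,145,60,75,6)]))
E
```

```text
clock: 8.97
position: [0.5339, -0.1922, 0.1878]
ee_rot: [3.141, -0.006, 0.001]
force: [0.7, -1.2, -0.1]
width: 0.35
t 8.97 p [ 0.5339 -0.1922  0.1878] jaw az -90.22 z [ 0.0006 -0.0004 -1.    ] w 32.2 mm F [ 0.7031 -1.2475 -0.0869] T [-0.5429 -0.1304  0.0308] q7 -0.8952126535147399
```

View pics/d1.png

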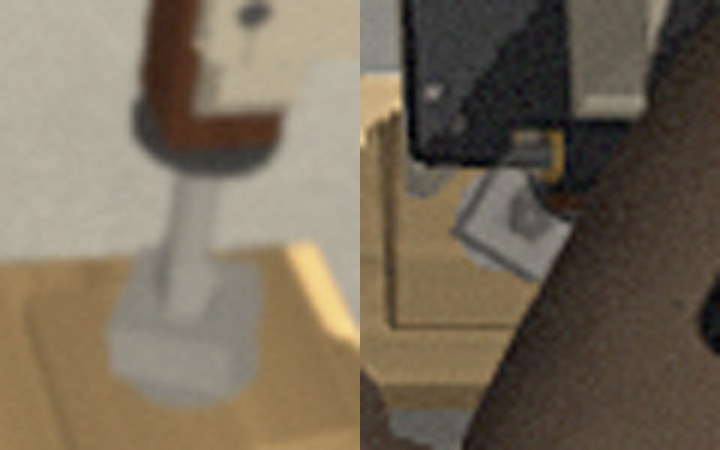

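The nose sits in the recess mouth at side crop (190,305), with light contact of about 2 N. Now I lean the driver over by shifting the handle toward -x, so it pivots in the pads about its nose.

```bash
python3 -m crank '[[0.1,-0.005,0,0,0],[0.1,-0.005,0,0,0],[0.1,-0.005,0,0,0],[0.1,-0.005,0,0,0],[0.1,0,0,0,0],[0.1,0,0,0,0],[0.1,0,0,0,0],[0.1,0,0,0,0]]' 10; python3 st.py
python3 -m crank '[[0.1,-0.005,0,0,0],[0.1,-0.005,0,0,0],[0.1,-0.005,0,0,0],[0.1,-0.005,0,0,0],[0.1,-0.004,0,0,0],[0.1,0,0,0,0],[0.1,0,0,0,0],[0.1,0,0,0,0]]' ; python3 st.py;  python3 - <<'E'
from h import *
s=arm.get_image("side")[:,:,::-1];t=arm.get_image("top")[:,:,::-1]
z=lambda im,x,y,w,h,k:cv2.resize(im[y:y+h,x:x+w],None,fx=k,fy=k,interpolation=cv2.INTER_CUBIC)
cv2.imwrite("pics/d2.png",np.hstack([z(s,380,260,80,100,5),z(t,445,145,80,100,5)]))
E
```

```text
clock: 9.73
position: [0.5255, -0.192, 0.1876]
ee_rot: [-3.142, 0.006, 0.001]
force: [-0.3, -2.0, 0.3]
width: 0.347
t 9.73 p [ 0.5255 -0.192   0.1876] jaw az -90.23 z [-0.0005  0.0001 -1.    ] w 31.9 mm F [-0.3492 -1.9795  0.2799] T [-0.5923  0.0533  0.0126] q7 -0.8933654332755585
clock: 10.4
position: [0.5159, -0.1919, 0.1877]
ee_rot: [-3.141, 0.006, 0.001]
force: [0.0, -0.9, -2.1]
width: 0.347
t 10.4 p [ 0.5159 -0.1919  0.1877] jaw az -90.22 z [-0.0005  0.0003 -1.    ] w 31.9 mm F [ 0.0385 -0.8783 -2.1124] T [-0.3465  0.0592 -0.031 ] q7 -0.8914393844897377
```

View pics/d2.png

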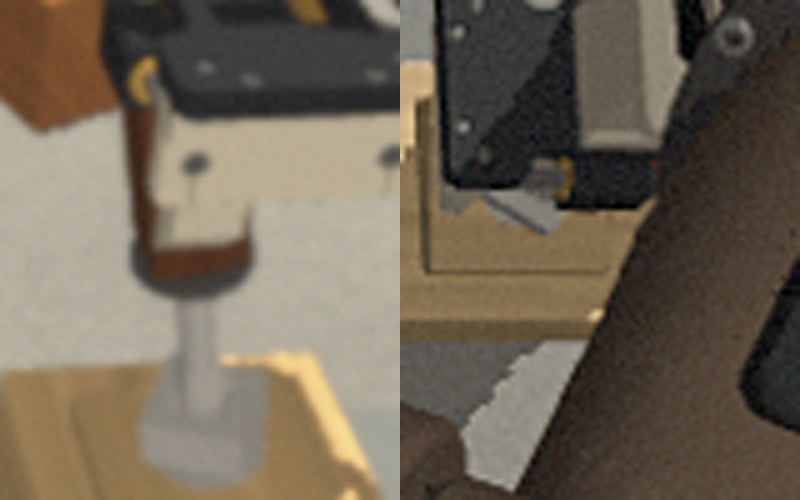

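```bash
python3 - <<'E'
from h import *
np.set_printoptions(precision=1,suppress=True)
m=np.array([.537,-.192,.0925]);a=np.array([-.208,0,.978])
for l in (0,10,20,40,58): print(l,(proj("side",[m+a*l/1000])[0]-[380,260])*5)
E
```

```text
0 [202.7 394.7]
10 [200.4 372.3]
20 [198.1 349.6]
40 [193.3 303.2]
58 [188.8 260.3]
```

The lean matches the predicted bolt axis: shank centre at side crop (199,349) and (194,305), predicted (198,350) and (193,303). Next I press lightly and twist counter-clockwise toward -30°, where the flats line up, with a weak grip so the handle can ride in the pads.

```bash
python3 -m crank '[[0.1,0.001,0,-0.004,0],[0.1,0,0,0,0],[0.1,0,0,0,0.06],[0.1,0,0,0,0.06],[0.1,0,0,0,0.06],[0.1,0,0,0,0.06],[0.1,0,0,0,0],[0.1,0,0,0,0]]' 6; python3 st.py
python3 -m crank '[[0.1,0,0,-0.002,0.06],[0.1,0,0,0,0.06],[0.1,0,0,0,0.06],[0.1,0,0,0,0.06],[0.1,0,0,0,0],[0.1,0,0,0,0],[0.1,0,0,0,0],[0.1,0,0,0,0]]'; python3 st.py;  python3 - <<'E'
from h import *
s=arm.get_image("side")[:,:,::-1]
z=lambda im,x,y,w,h,k:cv2.resize(im[y:y+h,x:x+w],None,fx=k,fy=k,interpolation=cv2.INTER_CUBIC)
cv2.imwrite("pics/d3.png",z(s,380,260,80,100,5))
E
```

```text
clock: 11.17
position: [0.5166, -0.193, 0.1865]
ee_rot: [3.117, 0.383, 0.001]
force: [0.7, -4.3, 1.6]
width: 0.362
t 11.17 p [ 0.5166 -0.193   0.1865] jaw az -75.98 z [ 0.0008 -0.001  -1.    ] w 33.3 mm F [ 0.6538 -4.2912  1.6175] T [-1.3244  0.1372 -0.1064] q7 -0.683987623638807
clock: 11.83
position: [0.5168, -0.1924, 0.1856]
ee_rot: [3.045, 0.772, 0.001]
force: [1.0, -4.6, 4.5]
width: 0.382
t 11.83 p [ 0.5168 -0.1924  0.1856] jaw az -61.55 z [ 0.0008 -0.0006 -1.    ] w 35.2 mm F [ 1.0161 -4.5879  4.52  ] T [-1.3692 -0.1341 -0.1096] q7 -0.4729393569592434
```

View pics/d3.png

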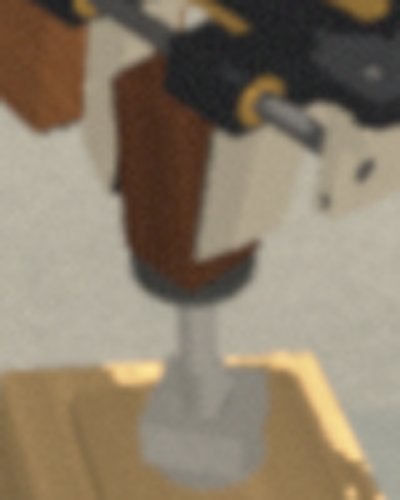

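Width has grown to 35 mm, so the pads are yielding, and the shank is still on the axis at side crop (195,310) to (207,400). Carrying on.

```bash
python3 -m crank '[[0.1,0,0,0.001,0.05],[0.1,0,0,0,0.05],[0.1,0,0,0,0.05],[0.1,0,0,0,0.05],[0.1,0,0,0,0.05],[0.1,0,0,0,0.05],[0.1,0,0,0,0],[0.1,0,0,0,0]]' 6; python3 st.py
python3 -m crank '[[0.1,0,0,0,0.05],[0.1,0,0,0,0.05],[0.1,0,0,0,0.05],[0.1,0,0,0,0.05],[0.1,0,0,0,0],[0.1,0,0,0,0],[0.1,0,0,0,0],[0.1,0,0,0,0]]' 6; python3 st.py;  python3 - <<'E'
from h import *
s=arm.get_image("side")[:,:,::-1]
z=lambda im,x,y,w,h,k:cv2.resize(im[y:y+h,x:x+w],None,fx=k,fy=k,interpolation=cv2.INTER_CUBIC)
cv2.imwrite("pics/d4.png",z(s,380,260,80,100,5))
E
```

```text
clock: 12.55
position: [0.5167, -0.1921, 0.1858]
ee_rot: [2.887, 1.239, 0.001]
force: [1.6, -3.8, 3.5]
width: 0.411
t 12.55 p [ 0.5167 -0.1921  0.1858] jaw az -43.55 z [ 0.0005 -0.0001 -1.    ] w 37.8 mm F [ 1.5753 -3.7526  3.5236] T [-1.3733 -0.4576 -0.0662] q7 -0.20674010108962487
clock: 13.22
position: [0.5164, -0.1918, 0.1855]
ee_rot: [-2.741, -1.534, 0.0]
force: [0.8, -3.6, 0.3]
width: 0.429
t 13.22 p [ 0.5164 -0.1918  0.1855] jaw az -31.52 z [-0.0004  0.0001 -1.    ] w 39.4 mm F [ 0.8449 -3.5889  0.3336] T [-1.1116 -0.6069 -0.005 ] q7 -0.026399896048077215
```

View pics/d4.png

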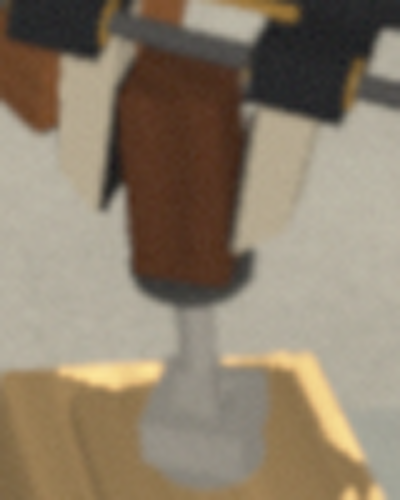

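```bash
python3 -m crank '[[0.1,0.0005,0,-0.0025,0.01],[0.1,0.0005,0,-0.0025,0.01],[0.1,0.0005,0,-0.0025,0],[0.1,0,0,0,0],[0.1,0,0,0,0],[0.1,0,0,0,0],[0.1,0,0,0,0],[0.1,0,0,0,0]]' 6; python3 st.py
```

```text
clock: 13.93
position: [0.5171, -0.192, 0.1827]
ee_rot: [-2.724, -1.565, 0.0]
force: [2.1, -3.0, -0.6]
width: 0.426
t 13.93 p [ 0.5171 -0.192   0.1827] jaw az -30.23 z [-0.0001  0.     -1.    ] w 39.2 mm F [ 2.0706 -2.9542 -0.6112] T [-1.1366 -0.6517 -0.1233] q7 -0.004531476482625217
```

It is going down without resistance. Continuing along the axis.

```bash
python3 -m crank '[[0.1,0.0005,0,-0.0025,0],[0.1,0.0005,0,-0.0025,0],[0.1,0.0005,0,-0.0025,0],[0.1,0.0005,0,-0.0025,0],[0.1,0,0,0,0],[0.1,0,0,0,0],[0.1,0,0,0,0],[0.1,0,0,0,0]]' 6; python3 st.py
python3 -m crank '[[0.1,0.0005,0,-0.0025,0],[0.1,0.0005,0,-0.0025,0],[0.1,0,0,-0.0015,0],[0.1,0,0,0,0],[0.1,0,0,0,0],[0.1,0,0,0,0],[0.1,0,0,0,0],[0.1,0,0,0,0]]' 6; python3 st.py;  python3 - <<'E'
from h import *
s=arm.get_image("side")[:,:,::-1]
z=lambda im,x,y,w,h,k:cv2.resize(im[y:y+h,x:x+w],None,fx=k,fy=k,interpolation=cv2.INTER_CUBIC)
cv2.imwrite("pics/d5.png",z(s,380,260,80,100,5))
E
```

```text
clock: 14.6
position: [0.518, -0.1921, 0.1788]
ee_rot: [2.724, 1.565, 0.0]
force: [1.4, -3.0, 2.6]
width: 0.43
t 14.6 p [ 0.518  -0.1921  0.1788] jaw az -30.23 z [ 0.0002  0.     -1.    ] w 39.6 mm F [ 1.3934 -2.9958  2.6128] T [-1.0096 -0.4759 -0.0621] q7 -0.0014310188092123278
clock: 15.27
position: [0.5189, -0.1919, 0.1768]
ee_rot: [2.723, 1.566, 0.002]
force: [1.5, -2.4, 8.1]
width: 0.426
t 15.27 p [ 0.5189 -0.1919  0.1768] jaw az -30.21 z [ 0.0014  0.0002 -1.    ] w 39.2 mm F [ 1.5494 -2.436   8.1197] T [-0.6342 -0.3974  0.0148] q7 0.0005996787819094441
```

View pics/d5.png

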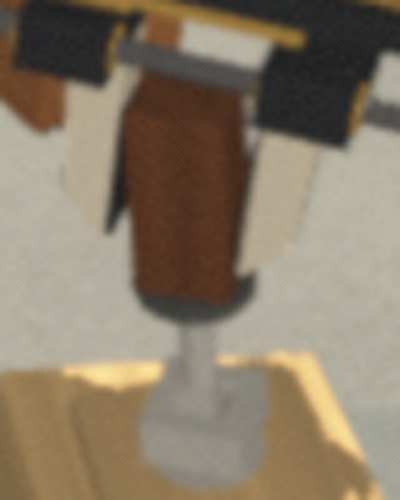

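```bash
python3 - <<'E'
import cv2,numpy as np
a=cv2.imread("pics/d3.png",0);b=cv2.imread("pics/d4.png",0);c=cv2.imread("pics/d5.png",0)
for u in(195,): 
  for i in(a,b,c): print(i[285:345:3,u-8:u+8].mean(1).astype(int))
E
python3 - <<'E'
from h import *
m=np.array([.537,-.192,.0925]);a=np.array([-.208,0,.978])
for d in (5,13,14,15,16):
  c=m+a*(62-d)/1000; th=np.linspace(0,6.283,60);e1=np.array([.978,0,.208]);e2=np.array([0,1,0])
  P=[c+.02*(e1*np.cos(t)+e2*np.sin(t)) for t in th]
  p=(proj("side",P)-[380,260])*5; print(d,p[:,1].max().round(1),p[p[:,1].argmax()].round(1),p[:,0].min().round(1),p[:,0].max().round(1))
E
```

```text
[ 56  57  59  61  67  74  91 108 128 140 145 146 145 144 144 144 144 145
 144 143]
[ 55  56  59  62  67  70  83 101 123 139 145 147 146 146 147 146 145 145
 145 145]
[ 57  58  57  57  57  57  57  59  61  64  66  75  86 106 125 137 144 146
 146 145]
5 304.4 [184.  304.4] 126.0 252.8
13 323.8 [186.1 323.8] 128.3 254.4
14 326.2 [186.3 326.2] 128.6 254.6
15 328.6 [186.6 328.6] 128.9 254.8
16 330.9 [186.8 330.9] 129.2 255.0
```

The collar edge moved only about 7.5 mm while the TCP went 9 mm, so the bit seems roughly 2 mm short of home and the handle slipped in the pads. I'll wiggle within the play while pressing.

```bash
python3 -m crank '[[0.1,0,0,0,0.04],[0.1,0,0,0,0.04],[0.1,0,0,0,-0.04],[0.1,0,0,0,-0.04],[0.1,0,0,0,-0.04],[0.1,0,0,0,0.04],[0.1,0,0,0,0],[0.1,0,0,0,0]]' 6; python3 st.py; cat > look.py <<'E'
from h import *
import sys
s=arm.get_image("side")[:,:,::-1]
z=cv2.resize(s[260:360,380:460],None,fx=5,fy=5,interpolation=cv2.INTER_CUBIC);cv2.imwrite("pics/%s.png"%sys.argv[1],z)
g=cv2.cvtColor(z,cv2.COLOR_BGR2GRAY);c=g[285:360,187:203].mean(1);i=np.where(c>100)[0][0];print("collar edge v",285+i)
for v in (340,355,370):
  r=g[v,150:250].astype(int); print(v,r[::5])
E
python3 look.py d6
```

```text
clock: 15.98
position: [0.5188, -0.1919, 0.1766]
ee_rot: [2.723, 1.566, 0.002]
force: [1.6, -1.0, 7.5]
width: 0.426
t 15.98 p [ 0.5188 -0.1919  0.1766] jaw az -30.2 z [ 0.0012  0.0002 -1.    ] w 39.1 mm F [ 1.6112 -0.958   7.5277] T [-0.6855 -0.4816 -0.073 ] q7 0.0006625408101915702
collar edge v 323
340 [173 173 173 173 173 163 142 134 141 149 151 149 147 156 167 172 174 173
 175 175]
355 [176 177 173 165 156 147 136 134 142 148 151 150 148 161 181 191 192 186
 179 173]
370 [227 220 194 155 135 130 126 129 138 146 150 150 146 142 139 139 138 135
 134 132]
```

View pics/d6.png

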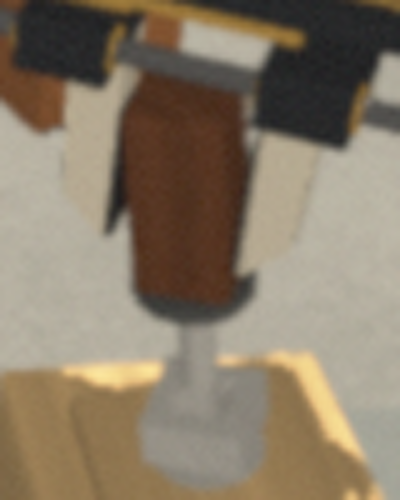

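```bash
python3 -m crank '[[0.1,0.006,0,0,0],[0.1,-0.006,0,0,0],[0.1,-0.006,0,0,0],[0.1,0.006,0,0,0],[0.1,0,0.006,0,0],[0.1,0,-0.006,0,0],[0.1,0,-0.006,0,0],[0.1,0,0.006,0,0]]' 6; python3 st.py; python3 look.py d7
python3 -m crank '[[0.1,0.0005,0,-0.0015,0],[0.1,0.0005,0,-0.0015,0],[0.1,0,0,0,0],[0.1,0,0,0,0],[0.1,0,0,0,0],[0.1,0,0,0,0],[0.1,0,0,0,0],[0.1,0,0,0,0]]' 10; python3 st.py; python3 look.py d8
```

```text
clock: 16.7
position: [0.5183, -0.1924, 0.1763]
ee_rot: [2.724, 1.564, 0.001]
force: [2.2, -1.1, 6.0]
width: 0.428
t 16.7 p [ 0.5183 -0.1924  0.1763] jaw az -30.27 z [ 0.0003  0.0001 -1.    ] w 39.4 mm F [ 2.1588 -1.1492  5.9628] T [-0.5797 -0.818  -0.0384] q7 0.0007517514864711952
collar edge v 325
340 [172 171 173 173 173 164 143 137 141 149 152 150 150 159 169 173 173 174
 174 174]
355 [175 177 175 166 155 145 135 135 143 148 150 149 149 163 182 191 191 186
 181 182]
370 [226 220 193 156 136 130 126 129 139 147 150 152 146 141 138 139 138 136
 134 134]
clock: 17.42
position: [0.5198, -0.1923, 0.176]
ee_rot: [2.722, 1.565, 0.003]
force: [1.7, -2.7, 12.3]
width: 0.418
t 17.42 p [ 0.5198 -0.1923  0.176 ] jaw az -30.22 z [ 0.0028 -0.0006 -1.    ] w 38.5 mm F [ 1.735  -2.7083 12.2892] T [-0.885  -0.7339 -0.0505] q7 0.0010522944083764234
collar edge v 325
340 [174 173 172 173 174 167 147 137 141 148 150 149 148 155 168 173 174 173
 174 175]
355 [176 175 172 164 157 150 137 133 139 146 150 149 149 161 181 192 193 187
 181 174]
370 [226 220 193 155 135 129 125 127 137 147 150 151 148 141 137 138 139 137
 135 130]
```

```bash
python3 -m crank '[[0.1,0.006,0,0,0.03],[0.1,-0.006,0,0,0.03],[0.1,-0.006,0,0,-0.03],[0.1,0.006,0,0,-0.03],[0.1,0,0.006,0,-0.03],[0.1,0,-0.006,0,0],[0.1,0,-0.006,0,0.03],[0.1,0,0.006,0,0]]' 5; python3 -m crank '[[0.1,0.008,0,0,0],[0.1,-0.008,0,0,0],[0.1,-0.008,0,0,0],[0.1,0.008,0,0,0],[0.1,0,0.008,0,0],[0.1,0,-0.008,0,0],[0.1,0,-0.008,0,0],[0.1,0,0.008,0,0]]' 5;python3 -m crank '[[0.1,-0.001,0,0,0],[0.1,0,0,0,0],[0.1,0,0,0,0],[0.1,0,0,0,0],[0.1,0,0,0,0],[0.1,0,0,0,0],[0.1,0,0,0,0],[0.1,0,0,0,0]]' 5; python3 st.py; python3 look.py d9; python3 - <<'E'
from h import *
t=arm.get_image("top")[:,:,::-1]
cv2.imwrite("pics/d9t.png",cv2.resize(t[130:210,430:530],None,fx=6,fy=6,interpolation=cv2.INTER_CUBIC))
E
```

```text
clock: 18.13
position: [0.5185, -0.1921, 0.1749]
ee_rot: [-2.723, -1.567, 0.0]
force: [2.3, -1.3, 4.2]
width: 0.426
clock: 18.8
position: [0.5182, -0.193, 0.1747]
ee_rot: [2.725, 1.563, -0.001]
force: [2.0, -1.3, 2.4]
width: 0.424
clock: 19.47
position: [0.5183, -0.192, 0.1749]
ee_rot: [-2.724, -1.565, 0.0]
force: [2.4, -1.0, -1.1]
width: 0.426
t 19.47 p [ 0.5183 -0.192   0.1749] jaw az -30.22 z [-0.0001  0.     -1.    ] w 39.2 mm F [ 2.3669 -1.0137 -1.1333] T [-0.4397 -0.8172 -0.035 ] q7 0.0013942481201665183
collar edge v 325
340 [173 173 173 173 173 160 141 137 145 148 151 150 150 158 170 174 172 174
 175 174]
355 [174 176 174 165 156 146 135 134 142 148 151 149 150 164 182 190 190 186
 180 175]
370 [226 219 192 156 137 131 126 130 141 148 152 152 152 149 142 138 137 136
 135 132]
```

View pics/d9.png

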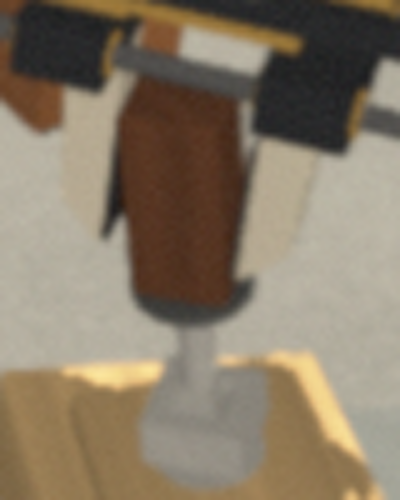

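View pics/d9t.png

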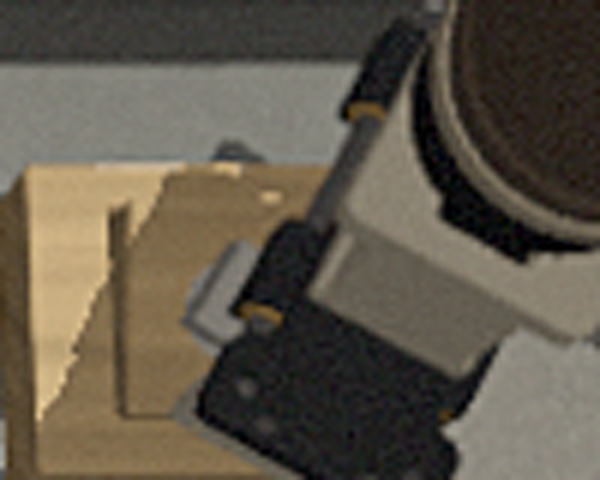

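The pads now slide down the handle while the collar stays at v=325, so the bit has bottomed and is home. The shank still lies on the bolt axis. Now turning clockwise in small steps, following the sink.

```bash
python3 -m crank '[[0.1,0,0,-0.001,0],[0.1,0,0,0,-0.05],[0.1,0,0,0,-0.05],[0.1,0,0,0,-0.05],[0.1,0,0,0,-0.05],[0.1,0,0,0,-0.05],[0.1,0,0,0,-0.05],[0.1,0,0,-0.0005,-0.05]]' 9; python3 st.py
python3 -m crank '[[0.1,0,0,-0.0005,-0.05],[0.1,0,0,-0.0005,-0.05],[0.1,0,0,-0.0005,-0.05],[0.1,0,0,-0.0005,-0.05],[0.1,0,0,0,0],[0.1,0,0,0,0],[0.1,0,0,0,0],[0.1,0,0,0,0]]' 9; python3 st.py; python3 look.py e1
```

```text
clock: 20.23
position: [0.5185, -0.1919, 0.1744]
ee_rot: [-2.965, -1.039, -0.0]
force: [2.9, -1.6, 0.5]
width: 0.406
t 20.23 p [ 0.5185 -0.1919  0.1744] jaw az -51.36 z [ 0.0002  0.0002 -1.    ] w 37.3 mm F [ 2.8669 -1.5537  0.4854] T [-0.417  -0.7897  0.0287] q7 -0.3116755541050178
clock: 20.9
position: [0.5182, -0.1921, 0.1735]
ee_rot: [-3.056, -0.729, 0.0]
force: [3.0, -2.6, -0.5]
width: 0.391
t 20.9 p [ 0.5182 -0.1921  0.1735] jaw az -63.16 z [-0.0002 -0.     -1.    ] w 36.0 mm F [ 2.9642 -2.589  -0.4837] T [-0.6306 -0.5233 -0.0054] q7 -0.48349332986010474
collar edge v 285
340 [174 174 175 175 173 163 143 135 143 150 152 152 153 160 172 175 174 174
 175 176]
355 [175 177 178 176 175 166 147 137 142 149 152 151 151 161 182 193 192 188
 181 175]
370 [226 227 226 219 195 160 133 129 139 148 151 150 149 144 139 139 138 134
 130 127]
```

View pics/e1.png

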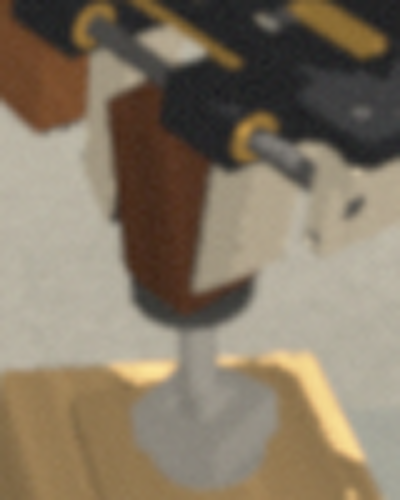

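The head at side crop (205,430) is turning with the driver, and the shank is still in line. Continuing.

```bash
python3 -m crank '[[0.1,0,0,-0.0005,-0.05],[0.1,0,0,-0.0005,-0.05],[0.1,0,0,-0.0005,-0.05],[0.1,0.0005,0,-0.0005,-0.05],[0.1,0,0,-0.0005,-0.05],[0.1,0,0,-0.0005,-0.05],[0.1,0,0,-0.0005,-0.05],[0.1,0,0,-0.0005,-0.05]]' 9; python3 st.py
python3 -m crank '[[0.1,0,0,-0.0005,-0.05],[0.1,0,0,-0.0005,-0.05],[0.1,0,0,-0.0005,-0.05],[0.1,0.0005,0,-0.0005,-0.05],[0.1,0,0,-0.0005,-0.05],[0.1,0,0,-0.0005,-0.05],[0.1,0,0,0,-0.05],[0.1,0,0,0,0]]' 9; python3 st.py; python3 look.py e2;python3 - <<'E'
from h import *
t=arm.get_image("top")[:,:,::-1]
cv2.imwrite("pics/e2t.png",cv2.resize(t[130:210,430:530],None,fx=6,fy=6,interpolation=cv2.INTER_CUBIC))
E
```

```text
clock: 21.62
position: [0.5181, -0.192, 0.1717]
ee_rot: [-3.14, -0.073, 0.001]
force: [2.4, -1.6, -1.4]
width: 0.356
t 21.62 p [ 0.5181 -0.192   0.1717] jaw az -87.34 z [-0.0009  0.0004 -1.    ] w 32.8 mm F [ 2.3689 -1.6228 -1.355 ] T [-0.6046 -0.2621  0.027 ] q7 -0.8300130662191315
clock: 22.28
position: [0.5183, -0.1894, 0.1703]
ee_rot: [-3.098, 0.498, 0.004]
force: [0.2, 5.0, 4.6]
width: 0.354
t 22.28 p [ 0.5183 -0.1894  0.1703] jaw az -108.28 z [-0.002   0.0044 -1.    ] w 32.5 mm F [0.1779 4.9588 4.5503] T [1.6193 0.0145 0.1579] q7 -1.125398609214922
collar edge v 285
340 [173 173 174 173 169 158 143 138 145 153 153 152 153 159 170 173 173 172
 175 174]
355 [172 172 172 170 166 156 139 135 144 152 155 154 152 156 163 166 166 164
 162 157]
370 [131 131 130 129 130 128 126 130 141 150 153 154 151 141 134 132 134 134
 130 124]
```

View pics/e2.png

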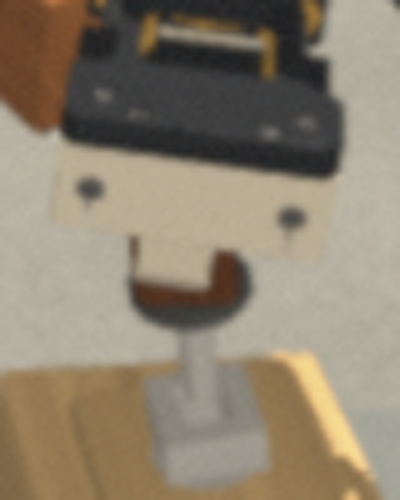

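View pics/e2t.png

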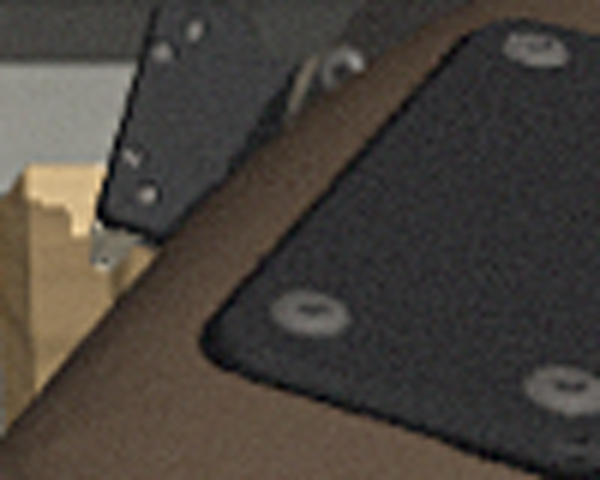

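```bash
python3 -m crank '[[0.1,0,0,0,0],[0.1,0,0,0,0],[0.1,0,0,0,0],[0.1,0,0,0,0],[0.1,0,0,0,0],[0.1,0,0,0,0],[0.1,0,0,0,0],[0.1,0,0,0,0]]' 9; python3 st.py
cat > ang.py <<'E'
from h import *
def ang(px,sink):
    m=np.array([.537,-.192,.0925]);a=np.array([-.208,0,.978]);a/=np.linalg.norm(a);c=m-a*sink
    o,r=ray("side",px);t=((c-o)@a)/(r@a);P=o+r*t[:,None]-c
    e1=np.array([a[2],0,-a[0]]);X=P@e1;Y=P[:,1];n=len(px)
    for i in range(n):
        dx,dy=X[(i+1)%n]-X[i],Y[(i+1)%n]-Y[i];print("edge %.1f mm az %.1f mod90 %.1f"%(np.hypot(dx,dy)*1e3,np.degrees(np.arctan2(dy,dx)),np.degrees(np.arctan2(dy,dx))%90))
    print("centre",X.mean()*1e3,Y.mean()*1e3)
E
python3 - <<'E'
from ang import *
f=lambda p:[(380+u/5-.4,260+v/5-.4) for u,v in p]
ang([(405+u/12-.46,325+v/12-.46) for u,v in [(102,75),(337,100),(270,275),(40,240)]],0)
ang(f([(145,377),(243,372),(268,425),(168,434)]),.0035)
s=arm.get_image("side")[:,:,::-1]
cv2.imwrite("pics/e3.png",cv2.resize(s[325:365,400:445],None,fx=14,fy=14,interpolation=cv2.INTER_CUBIC))
E
```

```text
clock: 23.05
position: [0.5182, -0.1895, 0.1703]
ee_rot: [-3.098, 0.493, 0.004]
force: [0.0, 4.9, 3.3]
width: 0.356
t 23.05 p [ 0.5182 -0.1895  0.1703] jaw az -108.09 z [-0.0018  0.0045 -1.    ] w 32.8 mm F [0.0367 4.908  3.2553] T [ 1.5354 -0.0038  0.1417] q7 -1.1226486610517865
edge 33.3 mm az -27.0 mod90 63.0
edge 35.4 mm az -121.3 mod90 58.7
edge 32.0 mm az 150.4 mod90 60.4
edge 33.9 mm az 60.7 mod90 60.7
centre -0.5798130772788658 0.5316936282575846
edge 32.8 mm az -13.7 mod90 76.3
edge 26.8 mm az -88.8 mod90 1.2
edge 32.5 mm az 169.9 mod90 79.9
edge 28.8 mm az 90.7 mod90 0.7
centre 0.4115621872524686 1.2683111945950287
```

View pics/e3.png

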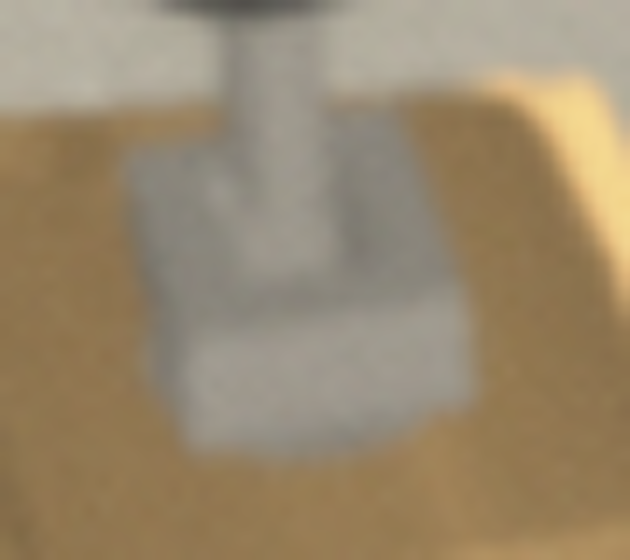

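```bash
python3 - <<'E'
from ang import *
ang([(400+u/14-.46,325+v/14-.46) for u,v in [(125,155),(400,100),(465,290),(190,328)]],.0035)
ang([(400+u/14-.46,325+v/14-.46) for u,v in [(125,155),(400,100),(465,290),(190,328)]],.001)
print(np.round(arm.observe()["joints"],3))
E
```

```text
edge 33.9 mm az -1.4 mod90 88.6
edge 33.6 mm az -93.5 mod90 86.5
edge 32.2 mm az 173.8 mod90 83.8
edge 30.8 mm az 89.8 mod90 89.8
centre 0.08540693287421938 1.1263156031578736
edge 33.8 mm az -1.4 mod90 88.6
edge 33.4 mm az -93.5 mod90 86.5
edge 32.0 mm az 173.8 mod90 83.8
edge 30.7 mm az 89.8 mod90 89.8
centre -0.4472179344541137 -1.4756583915372101
[-0.377  0.517  0.916  1.892 -0.495  0.981 -1.123]
```

The bolt has turned about 63° (head edges at 87° mod 90, from 61°). There is a 5 N side load, so I'll ease the grip to let the driver square up and add a few degrees.

```bash
python3 -m crank '[[0.1,0,0,0.001,0],[0.1,0,0,0,0],[0.1,0,-0.002,0,-0.02],[0.1,0,0,0,-0.03],[0.1,0,0,0,-0.03],[0.1,0,0,0,-0.03],[0.1,0,0,0,0],[0.1,0,0,0,0]]' 5; python3 st.py; python3 - <<'E'
from ang import *
s=arm.get_image("side")[:,:,::-1]
cv2.imwrite("pics/e4.png",cv2.resize(s[310:365,400:445],None,fx=10,fy=10,interpolation=cv2.INTER_CUBIC))
E
```

```text
clock: 23.77
position: [0.5185, -0.1926, 0.171]
ee_rot: [-3.068, 0.674, 0.001]
force: [-0.5, 4.3, 0.1]
width: 0.382
t 23.77 p [ 0.5185 -0.1926  0.171 ] jaw az -114.79 z [-0.0006  0.0005 -1.    ] w 35.1 mm F [-0.5105  4.3075  0.116 ] T [1.0967 0.1472 0.1557] q7 -1.2141591396700961
```

View pics/e4.png

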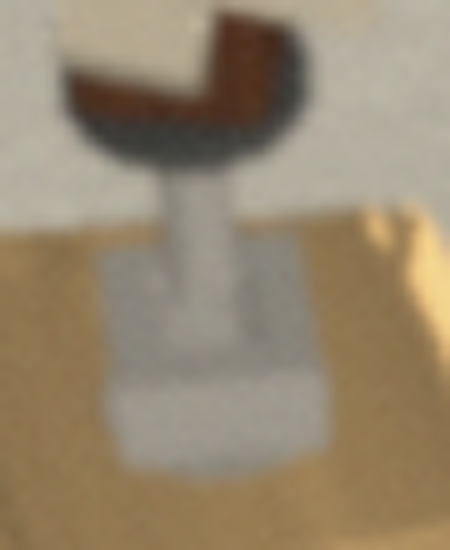

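```bash
python3 - <<'E'
from ang import *
ang([(400+u/10-.45,310+v/10-.45) for u,v in [(100,250),(300,230),(328,372),(107,388)]],.0035)
E
```

```text
edge 33.7 mm az -9.6 mod90 80.4
edge 34.2 mm az -99.0 mod90 81.0
edge 35.8 mm az 168.5 mod90 78.5
edge 33.1 mm az 77.5 mod90 77.5
centre -0.4694465052971237 0.2757620820253437
```

The bolt has now turned about 71° (head edges at 79.4° mod 90, from 60.7°). Next I relax the twist a little within the play, then lift along the axis until only the nose is in the mouth.

```bash
python3 -m crank '[[0.1,0,0,0,0.03],[0.1,0,0,0,0.03],[0.1,0,0,0,0.03],[0.1,0,0,0,0],[0.1,-0.0005,0,0.0025,0],[0.1,-0.0005,0,0.0025,0],[0.1,-0.0005,0,0.0025,0],[0.1,0,0,0,0]]' 10; python3 st.py; python3 -m crank '[[0.1,-0.0005,0,0.0025,0],[0.1,-0.0005,0,0.0025,0],[0.1,-0.0005,0,0.0025,0],[0.1,-0.0005,0,0.0025,0],[0.1,-0.0005,0,0.0025,0],[0.1,-0.0005,0,0.0025,0],[0.1,0,0,0,0],[0.1,0,0,0,0]]' 10; python3 st.py;  python3 - <<'E'
from ang import *
s=arm.get_image("side")[:,:,::-1]
cv2.imwrite("pics/f1.png",cv2.resize(s[290:365,390:450],None,fx=8,fy=8,interpolation=cv2.INTER_CUBIC))
E
```

```text
clock: 24.48
position: [0.5181, -0.193, 0.1742]
ee_rot: [3.096, -0.531, -0.0]
force: [0.9, 2.1, -3.2]
width: 0.375
t 24.48 p [ 0.5181 -0.193   0.1742] jaw az -109.45 z [-0.     -0.0002 -1.    ] w 34.5 mm F [ 0.8565  2.0972 -3.1571] T [0.6117 0.0128 0.0889] q7 -1.1428619280924317
clock: 25.15
position: [0.5169, -0.1929, 0.1803]
ee_rot: [-3.097, 0.53, -0.0]
force: [0.4, 2.2, -2.0]
width: 0.369
t 25.15 p [ 0.5169 -0.1929  0.1803] jaw az -109.43 z [ 0.0001  0.     -1.    ] w 33.9 mm F [ 0.41    2.2439 -2.0301] T [0.6181 0.0145 0.004 ] q7 -1.1485963559105976
```

View pics/f1.png

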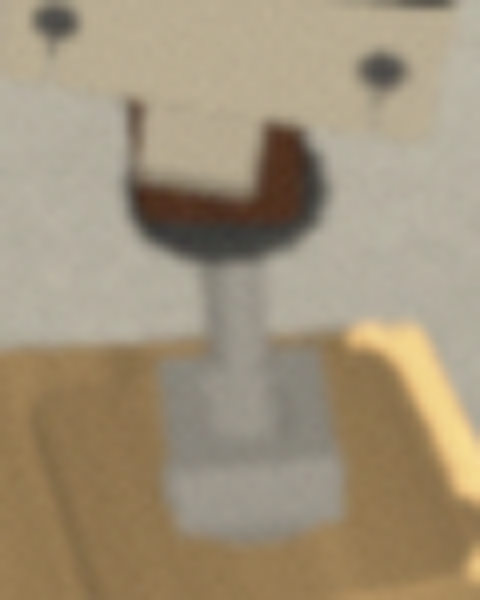

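The collar edge has risen by 4.6 px, about 9.5 mm, so only the nose is still inside. Now I stand the driver upright again against the mouth and lift it out.

```bash
python3 -m crank '[[0.1,0,0,0.0025,0],[0.1,0.005,0,0.0005,0],[0.1,0.005,0,0.0005,0],[0.1,0.005,0,0.0005,0],[0.1,0.005,0,0.0005,0],[0.1,0.005,0,0.0005,0],[0.1,0,0,0,0],[0.1,0,0,0,0]]' 8; python3 st.py; python3 -m crank '[[0.1,0.005,0,0.0005,0],[0.1,0.005,0,0.0005,0],[0.1,0.005,0,0.0005,0],[0.1,0.005,0,0.0005,0],[0.1,0.005,0,0.0005,0],[0.1,0.003,0,0,0],[0.1,0,0,0,0],[0.1,0,0,0,0]]' 8; python3 st.py;  python3 - <<'E'
from ang import *
s=arm.get_image("side")[:,:,::-1]
cv2.imwrite("pics/f2.png",cv2.resize(s[290:365,390:450],None,fx=8,fy=8,interpolation=cv2.INTER_CUBIC))
E
```

```text
clock: 25.87
position: [0.527, -0.1927, 0.1821]
ee_rot: [-3.096, 0.53, 0.0]
force: [-0.9, 4.5, -1.5]
width: 0.356
t 25.87 p [ 0.527  -0.1927  0.1821] jaw az -109.41 z [-0.0003  0.0002 -1.    ] w 32.8 mm F [-0.9152  4.5475 -1.5108] T [ 1.2751  0.4349 -0.0105] q7 -1.1541032820225665
clock: 26.53
position: [0.5382, -0.1936, 0.1833]
ee_rot: [3.095, -0.531, 0.001]
force: [-0.6, -1.8, -1.7]
width: 0.349
t 26.53 p [ 0.5382 -0.1936  0.1833] jaw az -109.46 z [ 0.0004 -0.0011 -1.    ] w 32.1 mm F [-0.626  -1.7798 -1.6895] T [-0.1422  0.3951 -0.0263] q7 -1.159252008514258
```

View pics/f2.png

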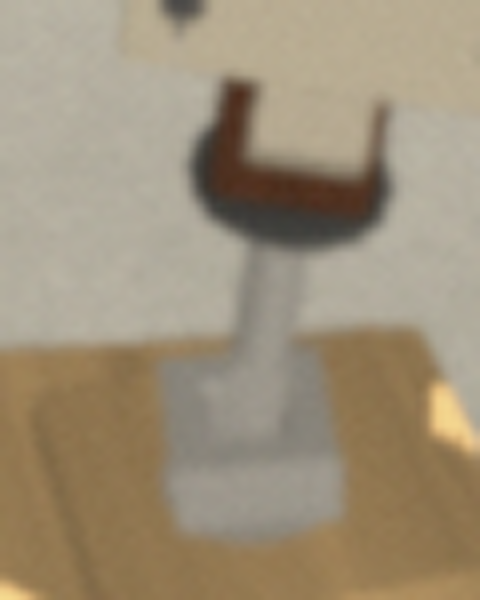

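The driver is upright again and flush in the pads (32.1 mm), and the head has not moved. Lifting out and returning to the stand.

```bash
python3 -m crank '[[0.1,0,0,0.005,0],[0.1,0,0,0.015,0],[0.1,0,0,0.03,0],[0.1,0,0,0.035,0],[0.1,0,0,0.035,0],[0.1,0,0,0.035,0],[0.1,0,0,0.02,0],[0.1,0,0,0,0]]' 20; python3 st.py
python3 -m crank '[[0.1,0.004,0.02,0,0.1],[0.1,0.004,0.04,0,0.1],[0.1,0.004,0.045,0,0.1],[0.1,0.004,0.045,0,0.1],[0.1,0.004,0.045,0,0.1],[0.1,0.004,0.045,0,0.1],[0.1,0.004,0.045,0,0.1],[0.1,0.004,0.045,0,0.1]]'
python3 -m crank '[[0.1,0.004,0.045,0,0.1],[0.1,0.004,0.045,0,0.1],[0.1,0.004,0.045,0,0.1],[0.1,0.004,0.045,0,0.1],[0.1,0.004,0.045,0,0.1],[0.1,0.004,0.045,0,0.1],[0.1,0.004,0.045,0,0.1],[0.1,0.004,0.045,0,0.1]]'; python3 st.py
```

```text
clock: 27.25
position: [0.5391, -0.1936, 0.2556]
ee_rot: [3.096, -0.53, 0.006]
force: [0.1, -1.3, -2.9]
width: 0.345
t 27.25 p [ 0.5391 -0.1936  0.2556] jaw az -109.43 z [ 0.0037 -0.0008 -1.    ] w 31.7 mm F [ 0.0856 -1.2536 -2.8798] T [0.001  0.1972 0.0011] q7 -1.2243815126390023
clock: 27.92
position: [0.5506, -0.0599, 0.2528]
ee_rot: [-3.042, -0.783, 0.001]
force: [1.4, -0.6, -2.3]
width: 0.352
clock: 28.58
position: [0.5634, 0.084, 0.2527]
ee_rot: [-2.461, -1.953, 0.001]
force: [1.4, 0.5, -2.9]
width: 0.347
t 28.58 p [0.5634 0.084  0.2527] jaw az -13.13 z [-0.0007 -0.0001 -1.    ] w 31.9 mm F [ 1.3561  0.4611 -2.8884] T [-0.1094  0.0317  0.0145] q7 -0.2695385319493544
```

```bash
python3 -m crank '[[0.1,0.004,0.045,0,0.09],[0.1,0.004,0.045,0,0.09],[0.1,0.004,0.04,0,0.09],[0.1,0.003,0.03,0,0.09],[0.1,0,0.01,0,0.08],[0.1,0,0,0,0],[0.1,0,0,0,0],[0.1,0,0,0,0]]'; python3 st.py;  python3 - <<'E'
from ang import *
s=arm.get_image("side")[:,:,::-1];t=arm.get_image("top")[:,:,::-1]
z=lambda im,x,y,w,h,k:cv2.resize(im[y:y+h,x:x+w],None,fx=k,fy=k,interpolation=cv2.INTER_CUBIC)
cv2.imwrite("pics/g1.png",np.hstack([z(s,345,150,80,110,5),z(t,260,130,80,110,5)]))
for z_ in(.152,.157,.172,.214): print(z_,(proj("side",[arm.observe()["position"]*[1,1,0]+[0,0,z_]])[0]-[345,150])*5)
E
```

```text
clock: 29.25
position: [0.5696, 0.1502, 0.2529]
ee_rot: [1.961, 2.454, -0.001]
force: [-0.0, 0.1, -2.1]
width: 0.349
t 29.25 p [0.5696 0.1502 0.2529] jaw az 12.75 z [-0.0003 -0.0005 -1.    ] w 32.1 mm F [-0.0244  0.0639 -2.0928] T [-0.1006 -0.0022  0.0072] q7 0.032932987785808644
0.152 [254.39480882 330.16855507]
0.157 [255.45891664 320.09068364]
0.172 [258.67346433 289.57803429]
0.214 [267.85256491 201.87233018]
```

View pics/g1.png

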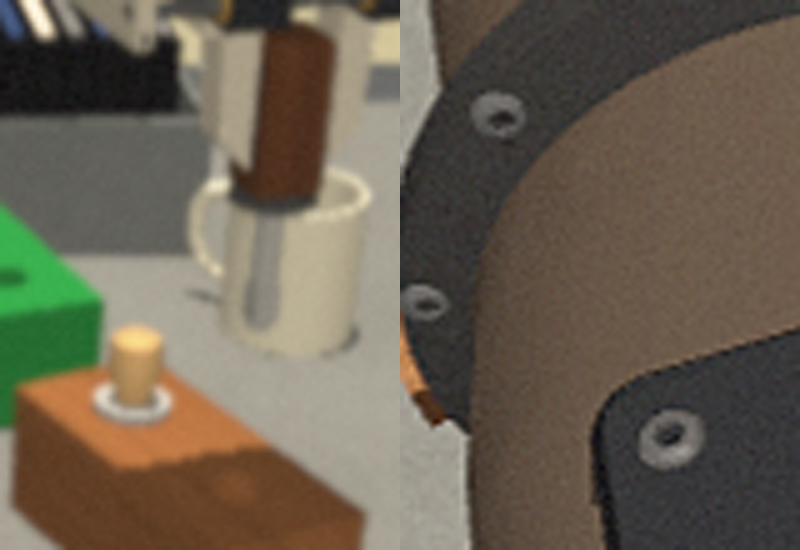

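```bash
python3 -m crank '[[0.1,-0.002,0.004,-0.02,0],[0.1,0,0,-0.04,0],[0.1,0,0,-0.045,0],[0.1,0,0,-0.045,0],[0.1,0,0,-0.03,0],[0.1,0,0,-0.01,0],[0.1,0,0,0,0],[0.1,0,0,0,0]]' 10; python3 st.py;  python3 - <<'E'
from ang import *
s=arm.get_image("side")[:,:,::-1];p=arm.observe()["position"]
z=lambda im,x,y,w,h,k:cv2.resize(im[y:y+h,x:x+w],None,fx=k,fy=k,interpolation=cv2.INTER_CUBIC)
cv2.imwrite("pics/g2.png",z(s,345,190,80,100,6))
for z_ in(.078,.12): print(z_,(proj("side",[p*[1,1,0]+[0,0,z_]])[0]-[345,190])*6)
print("hole",(proj("side",[[.5702,.1518,.07]])[0]-[345,190])*6)
E
```

```text
clock: 30.02
position: [0.5691, 0.1526, 0.1774]
ee_rot: [1.957, 2.457, 0.0]
force: [0.1, 0.3, -3.1]
width: 0.351
t 30.02 p [0.5691 0.1526 0.1774] jaw az 12.94 z [ 0.0002 -0.0001 -1.    ] w 32.3 mm F [ 0.1066  0.2774 -3.0662] T [-0.0368 -0.0209 -0.0056] q7 0.06371565107700934
0.078 [284.63825545 325.72975331]
0.12 [294.88830011 229.31057836]
hole [285.23608982 344.74934472]
```

View pics/g2.png

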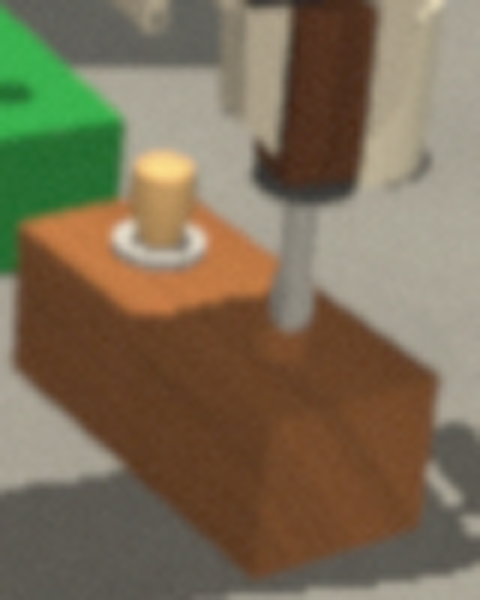

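The tip at crop (290,330) is just above the hole at (285,345). Lowering.

```bash
python3 -m crank '[[0.1,-0.002,0,-0.015,0],[0.1,0,0,-0.02,0],[0.1,0,0,-0.02,0],[0.1,0,0,-0.02,0],[0.1,0,0,-0.02,0],[0.1,0,0,-0.02,0],[0.1,0,0,-0.01,0],[0.1,0,0,0,0]]' 8; python3 st.py; python3 -m crank '[[0.1,0,0,-0.01,0],[0.1,0,0,-0.01,0],[0.1,0,0,-0.01,0],[0.1,0,0,-0.005,0],[0.1,0,0,0,0],[0.1,0,0,0,0],[0.1,0,0,0,0],[0.1,0,0,0,0]]' 8; python3 st.py
```

```text
clock: 30.73
position: [0.5674, 0.1525, 0.1258]
ee_rot: [-1.956, -2.457, 0.003]
force: [-0.2, -0.2, -2.3]
width: 0.351
t 30.73 p [0.5674 0.1525 0.1258] jaw az 12.97 z [-0.0018 -0.0008 -1.    ] w 32.3 mm F [-0.2297 -0.217  -2.2542] T [-0.066   0.0092  0.0308] q7 0.08890344499206608
clock: 31.4
position: [0.5683, 0.1528, 0.1134]
ee_rot: [1.956, 2.458, 0.001]
force: [-0.2, -0.3, -2.2]
width: 0.35
t 31.4 p [0.5683 0.1528 0.1134] jaw az 12.97 z [ 0.0004  0.0002 -1.    ] w 32.2 mm F [-0.188  -0.3176 -2.2017] T [-0.0154  0.0411  0.02  ] q7 0.09605305550523849
```

```bash
python3 -m crank '[[0.1,0,0,-0.005,0],[0.1,0,0,-0.005,0],[0.1,0,0,-0.005,0],[0.1,0,0,0,0],[0.1,0,0,0,0],[0.1,0,0,0,0],[0.1,0,0,0,0],[0.1,0,0,0,0]]' 6; python3 st.py; python3 - <<'E'
from ang import *
s=arm.get_image("side")[:,:,::-1]
cv2.imwrite("pics/g3.png",cv2.resize(s[190:290,345:425],None,fx=6,fy=6,interpolation=cv2.INTER_CUBIC))
E
```

```text
clock: 32.07
position: [0.5681, 0.1527, 0.1071]
ee_rot: [1.956, 2.458, -0.0]
force: [-0.4, -0.1, -2.2]
width: 0.348
t 32.07 p [0.5681 0.1527 0.1071] jaw az 12.97 z [-0. -0. -1.] w 32.0 mm F [-0.3605 -0.0814 -2.1548] T [-0.0434  0.0502 -0.0162] q7 0.09929141696351841
```

View pics/g3.png

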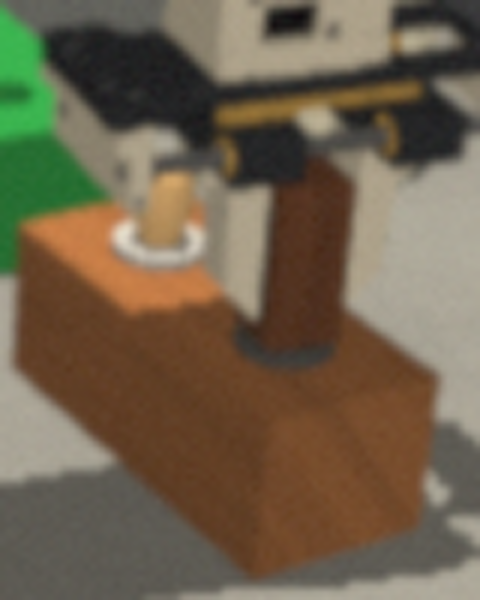

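```bash
python3 -m crank '[[0.1,0,0,-0.0025,0],[0.1,0,0,-0.0025,0],[0.1,0,0,-0.0025,0],[0.1,0,0,0,0],[0.1,0,0,0,0],[0.1,0,0,0,0],[0.1,0,0,0,0],[0.1,0,0,0,0]]' 5; python3 st.py
```

```text
clock: 32.78
position: [0.5683, 0.1527, 0.1047]
ee_rot: [1.956, 2.458, 0.001]
force: [-2.8, -0.3, 4.9]
width: 0.345
t 32.78 p [0.5683 0.1527 0.1047] jaw az 12.97 z [ 0.0004  0.0003 -1.    ] w 31.8 mm F [-2.7517 -0.2958  4.8624] T [-0.2651  0.6115  0.004 ] q7 0.10090956128987598
```

The collar is seated (+7 N). Releasing and retreating straight up.

```bash
python3 -m crank '[[0.1,0,0,0.001,0],[0.4,0,0,0,0],[0.5,0,0,0,0],[0.7,0,0,0,0],[0.7,0,0,0,0],[0.7,0,0,0,0],[0.7,0,0,0,0],[0.7,0,0,0,0]]' 5; python3 st.py; python3 -m crank '[[0.8,0,0,0.02,0],[0.8,0,0,0.04,0],[0.8,0,0,0.05,0],[0.8,0,0,0.06,0],[0.8,0,0,0.06,0],[0.8,0,0,0.06,0],[0.8,0,0,0.04,0],[0.8,0,0,0.02,0]]'; python3 -m crank '[[0.8,-0.02,0.04,0,0],[0.8,-0.03,0.08,0,0],[0.8,-0.03,0.08,0,0],[0.8,-0.03,0.08,0,0],[0.8,-0.03,0.08,0,0],[0.8,-0.03,0.08,0,0],[0.8,-0.03,0.08,0,0],[0.8,-0.03,0.08,0,0]]';python3 -m crank '[[0.8,-0.06,0.05,0,0],[0.8,-0.06,0.05,0,0],[0.8,-0.06,0.05,0,0],[0.8,-0.06,0.05,0,0],[0.8,-0.03,0.02,0,0],[0.8,0,0,0,0],[0.8,0,0,0,0],[0.8,0,0,0,0]]'; python3 st.py; python3 - <<'E'
from h import *
for n in("side","top"): cv2.imwrite(f"pics/{n}_end.png",arm.get_image(n)[:,:,::-1])
t=cv2.imread("pics/top_end.png");s=cv2.imread("pics/side_end.png")
z=lambda im,x,y,w,h,k:cv2.resize(im[y:y+h,x:x+w],None,fx=k,fy=k,interpolation=cv2.INTER_CUBIC)
cv2.imwrite("pics/end.png",np.vstack([np.hstack([z(t,240,135,100,75,4),z(t,420,140,100,75,4)]),np.hstack([z(s,340,205,100,75,4),z(s,370,320,100,75,4)])]))
E
```

```text
clock: 33.45
position: [0.5681, 0.1527, 0.1045]
ee_rot: [1.956, 2.458, -0.0]
force: [-0.3, 0.9, 0.1]
width: 0.694
t 33.45 p [0.5681 0.1527 0.1045] jaw az 12.97 z [ 0. -0. -1.] w 63.8 mm F [-0.2594  0.8658  0.1224] T [-0.081  -0.0034 -0.0167] q7 0.10068151017902917
clock: 34.12
position: [0.5691, 0.1528, 0.2476]
ee_rot: [1.955, 2.457, 0.005]
force: [0.7, 1.0, 0.0]
width: 0.803
clock: 34.78
position: [0.4751, 0.394, 0.2443]
ee_rot: [-1.956, -2.458, 0.001]
force: [0.2, 0.7, 0.2]
width: 0.804
clock: 35.45
position: [0.3691, 0.4797, 0.2444]
ee_rot: [1.957, 2.456, -0.0]
force: [0.4, 0.0, -0.1]
width: 0.798
t 35.45 p [0.3691 0.4797 0.2444] jaw az 12.9 z [ 0.0006 -0.0009 -1.    ] w 73.4 mm F [ 0.4134  0.0119 -0.0777] T [-0.0605  0.0194 -0.0072] q7 -0.6519007969728923
```

View pics/end.png

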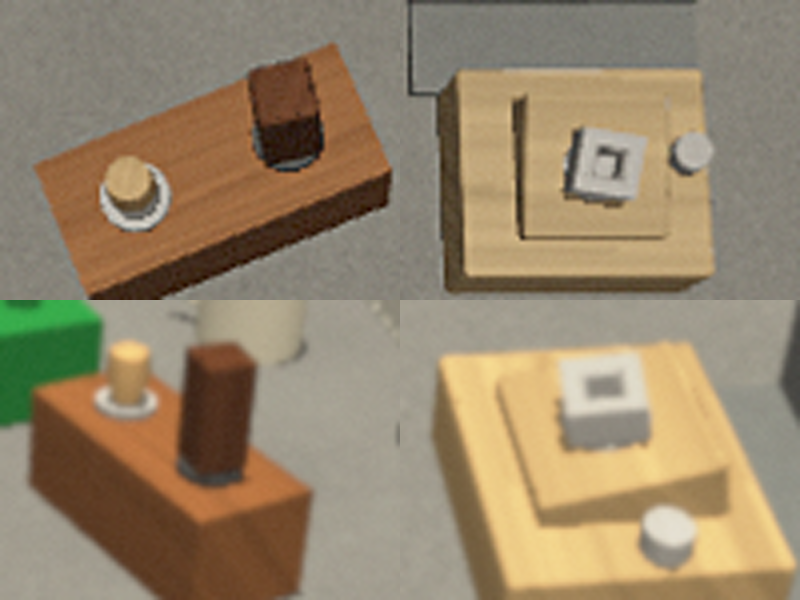

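View pics/top_end.png

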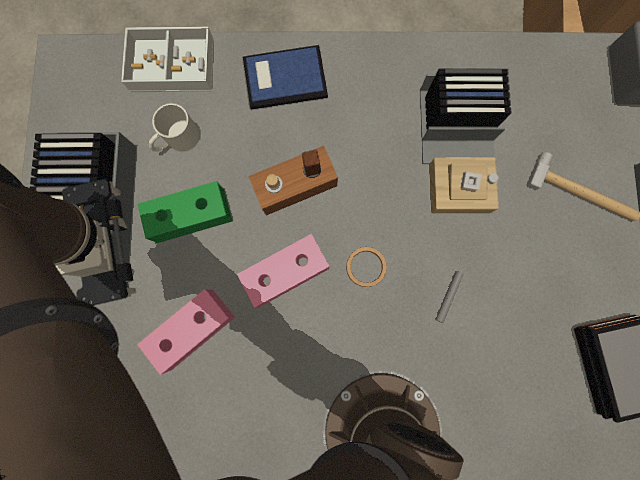

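The final views show the driver upright in its hole at top (312,160), and the head turned and its recess empty at top (470,181). Nothing else has moved. One last angle measurement.

```bash
python3 - <<'E'
from h import *
for f in("pics/top0.png","pics/top_end.png"):
    im=cv2.imread(f)[165:200,455:488];im=cv2.resize(im,None,fx=6,fy=6,interpolation=cv2.INTER_CUBIC)
    b=cv2.cvtColor(im,cv2.COLOR_BGR2HSV);m=((b[:,:,1]<45)&(b[:,:,2]>140)).astype(np.uint8)
    m=cv2.morphologyEx(m,cv2.MORPH_OPEN,np.ones((9,9)))
    c=max(cv2.findContours(m,cv2.RETR_EXTERNAL,cv2.CHAIN_APPROX_NONE)[0],key=cv2.contourArea)
    q=cv2.boxPoints(cv2.minAreaRect(cv2.convexHull(c)))/6+[454.6,164.6]
    P=onz("top",q,.0915);d=np.roll(P,-1,0)-P;print(P.mean(0).round(4),np.linalg.norm(d,axis=1).round(4),(np.degrees(np.arctan2(d[:,1],d[:,0]))%90).round(1))
for f in("pics/top0.png","pics/top_end.png"):
    print(0)
d=np.abs(cv2.imread("pics/top0.png").astype(int)-cv2.imread("pics/top_end.png")).max(2)[140:215,245:345];print((d>60).sum())
E
```

```text
[ 0.5372 -0.1925  0.0915] [0.0364 0.0339 0.0364 0.0337] [57.3 57.  57.  57.2]
[ 0.5367 -0.1914  0.0915] [0.036  0.0339 0.036  0.0337] [77.1 79.2 76.8 79.2]
0
0
5
```

```bash
python3 - <<'E'
from cell import arm
print(arm.sign_off())
E
```

```text
the job is handed in; nothing more can be done
None
```

I turned the bolt about 70° clockwise with the square-bit driver and put the driver back upright in its own hole. The job was handed in at about 35.5 s. I leaned the driver to the bolt's 12° by pivoting it in the pads, with its nose in the recess, before seating and turning it.

**Last checks**
- **Bolt turn:** about 69° by the top view and 71° by the side view.
- **Driver and scene:** the driver's collar is on the stand, and the stand area in the top picture matches the start almost pixel for pixel. Nothing else looks moved, and the open gripper is clear of everything.

**Checks that were less clean**
- **Seating depth:** the collar position gave about 13.6 mm before I turned, against 15 mm nominal. I took it as home because the collar stayed put while I pressed and wiggled. The largest upward wrist reading was 12 N, about 15 N of push with the driver's weight added.
- **Side load:** it reached about 5 N near the end of the turn. I eased the grip to 5 N and added the last few degrees, still at about 4 N.
- **Tilt out of the side view:** sideways tilt during the turn could not be seen, because the arm blocked the top camera.

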